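# Swap the padlock behind the bottles in the job tray

### The job

The brass padlock at the back of the plywood job tray is finished and the silver lock cylinder comes next, but the oil bottle and the amber jar stand in the way. First stand the bottle and the jar aside on the grey mat, then take the padlock out and lay it in the middle of the notepad, and after that lay the cylinder in the middle of the tray's green felt. Finally stand the bottle and the jar back upright in the tray, each on the same round spot it came from; do not knock them over or shift the tape roll and the car key fob.

Things in the scene. Friction and masses are not known exactly. Their poses are not given: they have to be found in the camera images.
- padlock: Brass padlock with a steel shackle, lying flat, 13 mm thick, 54 x 40 mm in all. Origin: centre of its outline, on its underside, z up. In its frame the shackle points along (-0.50, -0.87); the brass block, centred at (0.001, 0.006), is 40 mm wide along (-0.87, 0.50) (grasp it across this) and 34 mm long. 0.16 kg. Starts on the green felt of the tray, shackle roughly to the back.
- cylinder: Silver-grey metal lock cylinder lying on its flat side, 17 mm high; 54 mm long and 33 mm across. Origin: centre of its outline, on its underside, z up. In its own frame its length runs along direction (0.21, 0.98) (78 degrees); grasp it across, closing along -12 degrees. 0.13 kg. It starts on the bare desk right of the milling machine.
- oil_bottle: Small white plastic oil bottle with a red spout, standing; round body 41 mm across and 76 mm high, spout to 112 mm. Origin: centre of its underside, z up. 0.11 kg. It starts on one of the two round spots at the front of the job tray.
- amber_jar: Round amber glass jar with a black screw cap, standing; 48 mm across, 85 mm high with the cap. Origin: centre of its underside, z up. 0.12 kg. It starts on the other round spot of the job tray.
- job_tray: Fixed plywood tray, 175 mm deep (its x, away from the robot) x 190 mm wide (its y). Origin: centre of its underside; flat inner floor 8 mm higher, lip round the edge 7 mm wide, 12 mm high. Two round dark spots of 56 mm at (-0.042, +0.047) and (-0.042, -0.047) in its frame, at the back a green felt 74 x 86 mm centred at (0.038, 0), all flush with the floor.
- side_mat: Fixed flat grey mat, 100 mm (its x) x 210 mm (its y), 3 mm thick, the side area between the tray and the robot. Origin: centre of its underside.
- notepad: Fixed white notepad lying flat on the desk to the right of the tall milling machine (go round its front), 105 x 75 mm, its top 11.5 mm above the desk, long side about along its own x axis (5 degrees off). Origin: centre of its underside.
- tape_roll: Black roll of tape with a brown core, lying, 62 mm across, 19 mm high; a bystander, to be left where it is. Origin: centre of its underside.
- fob_3: Black car key fob with a ring and key blade, lying, 128 x 55 x 16 mm; a bystander, to be left where it is. Origin: centre of its outline, on its underside.
There are look-alikes about, which are no part of the job. Several things have the shape of the amber_jar; the one meant has the colours described above.

How it is judged:
By the outcome, as a careful person would: the job done as asked, in the order asked, and still so for the second after the job is handed in, with the robot touching nothing.
It also fails if it takes over 139 s, if anything falls off the work surface, if the arm or the gripper's body presses on something with over 40 N, if the wrist force passes 120 N, or if a joint passes its speed limit or range.

### The arm

A 7-joint arm with a two-finger parallel gripper is mounted at the origin on a cart in front of the work surface, level with it; the furniture and walls round the work are solid. World frame = base frame: x ahead of the robot, y to its left, z up, the work surface at z = 0. Lengths are in m, angles in rad, forces in N, time in s.
With the tool pointing down it reaches from about 0.4 to 0.875 m from the base axis. Payload 19.3 kg.
Tool frame: the origin (TCP) lies midway between the tips of the shut fingers; the grasp point (between the pads) lies 19 mm behind it (bot.pinch_z is the distance from the TCP to the grasp point, in m); z points along the fingers, y is the direction in which the jaws open and shut (so a half turn about z gives the same grasp; the last joint's range is limited). The gripper opens to 85 mm and grips with 20 to 120 N. Pads are 22 mm wide; open, the fingers measure 114 mm over their backs; the gripper's body (76 mm by 85 mm) begins 54 mm behind the grasp point. The pads swing forward as they close: fully open they stand 13 mm farther back than shut.
Start: joints at [-1.374, 0.521, -0.036, 1.599, 0.021, 1.021, -0.113], TCP at [0.165, 0.603, 0.209] pointing down, gripper open.
Joint ranges: [-2.91, 2.91], [-0.3, 2.13], [-1.5, 1.42], [0.17, 2.43], [-1.26, 4.41], [0.16, 1.93], [-2.52, 2.52]. Speed limits (rad/s): [1.89, 1.89, 2.39, 2.39, 3.01, 3.01, 3.01].

### API

Orientations are given as [roll, pitch, yaw] about the fixed x, y, z axes, in that order (R = Rz(yaw) Ry(pitch) Rx(roll)).
In Python, from workcell import bot gives the robot as it stands. The module is installed in compiled form; this text tells all that it offers.
- The arm moves only by the tool move_arm, never from a script. Its argument "moves" is text: rows parted by semicolons, each of 4 numbers parted by spaces: the shift along the tool's x, y, z in mm, then the turn about the tool's z in rad. In form: dx dy dz yaw; .... A call has exactly 10 rows; each row is the pose to reach, as a shift and turn from the pose commanded when the call began, along the tool's axes at that moment; what a row does not reach only later rows make up. A row lasts 1/12 s, in which the tool goes at most 41.7 mm and 7.16 degrees, less where a joint would pass 70% of its speed; a pose out of reach is approached as far as the arm can. A call with a gripper value outside its range is refused whole. "grip" is the opening, from 0 (shut) to 1 (fully open), set as the call begins (left out, the last holds). The fingers move at their own pace and stop on an object; "grip_force" is the grip in N (left out, the last holds). Time passes only in rows, so rows that repeat a pose let the fingers close, or fill a call up. It gives the time, the measured TCP pose, the force and the opening at its end, in the units of the state.
- bot.observe(): the state, without advancing time (a new reading comes with each control period).
- bot.grab_frame(name): name is "scene" or "side" or "wrist"; returns a dict with "frame" (400x640x3 uint8, red, green, blue), "z_map" (400x640 float32, m along the optical axis (not along the pixel's ray), 0 where there is no reading), "K" (3x3 intrinsics, pixels), "eye" and "attitude" of the camera in the world. Camera axes: x right, y up, looking along -z (the intrinsics and any distortion apply to the point x, -y, -z); pixel columns grow to the right and rows downward; lengths in m; the calibration is good to about 2 mm. A picture is of the moment at which its call begins.
- bot.job_done(): hands the job in, once; it reports no verdict.
Trained networks look in a picture, given as the dict that the camera call returned (one of the last four; its "shot" number tells which), for a name from the list of things; names that differ only in an ending like _2 or _b are one class to them, and where a whole thing is asked for, a point or a joint stands for the part that bears it (a point fixed in the world has none). Each returns a list of dicts, best first, with "conf" (0 to 1); they miss things now and then, are a little off and sometimes report something else, mostly with a low value. They report only what shows in the picture. A call takes as long as a camera call. They do not tell look-alikes from the thing itself.
- bot.search_frame(picture, label): "at" ([column, row] in pixels, amid what is visible of it).
- bot.pinpoint(picture, label): "at" ([column, row] in pixels: a listed point, or the origin of a listed thing).
The state is a dict: "clock": time; "qpos": joint angles; "qd": joint speeds; "joint_efforts": joint torques, N m; "position": TCP position; "tool_rot": TCP orientation; "force": force on the tool from outside, world axes, zero at the start; "moment": the same for the moment, N m; "grip_width": finger opening in m.
Only numpy, scipy, OpenCV 4.12 (cv2) and the standard library are available. Lean on these libraries where they do the work, as an engineer would, in place of code of your own. Each camera call takes 0.05 s, during which the arm holds its last target. There are 200 camera calls.

## Working session

There is one attempt and no reset: what is moved stays moved. The work goes in short steps, Python scripts to look and compute and a tool call to move; the robot and the scene stay as the last step left them, time stands still between calls to the robot, and variables do not carry over. Pictures are saved under pics/ and viewed, about 12 in all and at most 16, crops included, and the job is handed in when it is done.

Besides the shell and the picture viewer there is one more tool, called after "Call:" as name(argument=value, ...), one argument or row to a line, values as JSON. move_arm: Moves the arm, as the interface text tells. Its arguments: {"type":"object","properties":{"moves":{"type":"string"},"grip":{"type":"number"},"grip_force":{"type":"number"}},"required":["moves"]}

```bash
mkdir -p pics
cat > h.py <<'E'
import numpy as np, cv2
from workcell import bot
def save(p,n,crop=None,scale=1):
    im=p["frame"][:,:,::-1]
    if crop: a,b,c,d=crop; im=im[b:d,a:c]
    im=cv2.resize(np.ascontiguousarray(im),None,fx=scale,fy=scale,interpolation=cv2.INTER_CUBIC)
    cv2.imwrite("pics/"+n,im)
def Rm(p):
    a=np.array(p["attitude"],float)
    if a.shape==(3,3): return a
    from scipy.spatial.transform import Rotation as R
    return R.from_euler("xyz",a).as_matrix() if a.size==3 else R.from_quat(a).as_matrix()
def ray(p,u,v):
    K=p["K"]; d=np.array([(u-K[0][2])/K[0][0],-(v-K[1][2])/K[1][1],-1.0])
    return np.array(p["eye"]),Rm(p)@d
def atz(p,u,v,z):
    e,d=ray(p,u,v); return e+d*(z-e[2])/d[2]
def dep(p,u,v):
    e,d=ray(p,u,v); return e+d*p["z_map"][int(round(v)),int(round(u))]
def cloud(p):
    v,u=np.mgrid[0:400,0:640]; K=p["K"]; z=p["z_map"]
    d=np.stack([(u-K[0][2])/K[0][0]*z,-(v-K[1][2])/K[1][1]*z,-z],-1)
    return d@Rm(p).T+np.array(p["eye"])
E
python3 - <<'E'
from h import *
for n in ["scene","side","wrist"]:
    p=bot.grab_frame(n); save(p,n+"0.png")
    print(n,p["K"],p["eye"],p["attitude"],[k for k in p])
    for l in ["padlock","cylinder","oil_bottle","amber_jar","job_tray","side_mat","notepad","tape_roll","fob_3"]:
        r=bot.pinpoint(p,l)
        for q in r[:4]:
            if q["conf"]>.2: print(l,round(q["conf"],2),np.round(q["at"]),np.round(dep(p,*np.clip(q["at"],0,399 if 0 else 639)) if q["at"][1]<399 else 0,3), np.round(atz(p,*q["at"],0),3))
print(bot.observe())
E
```

```text
scene [[518.36040432   0.         318.02005279]
 [  0.         518.36040432 194.01128981]
 [  0.           0.           1.        ]] [-0.52097709 -0.5695903   0.91426404] [ 0.95755212 -0.02384333 -1.03914278] ['frame', 'z_map', 'K', 'eye', 'attitude', 'shot']
padlock 0.48 [258. 176.] [0.552 0.251 0.033] [ 0.592  0.282 -0.   ]
cylinder 0.52 [409. 229.] [ 0.588 -0.237  0.009] [ 0.599 -0.234  0.   ]
oil_bottle 0.56 [259. 178.] [0.556 0.25  0.024] [0.585 0.273 0.   ]
amber_jar 0.68 [246. 152.] [0.677 0.396 0.013] [0.693 0.409 0.   ]
amber_jar 0.6 [281. 187.] [0.554 0.168 0.024] [ 0.583  0.188 -0.   ]
job_tray 0.67 [277. 180.] [0.553 0.182 0.042] [0.605 0.218 0.   ]
job_tray 0.63 [212. 165.] [0.546 0.433 0.016] [0.565 0.451 0.   ]
side_mat 0.7 [213. 164.] [0.556 0.438 0.015] [0.574 0.455 0.   ]
notepad 0.77 [445. 242.] [ 0.593 -0.341  0.006] [ 0.6   -0.339  0.   ]
tape_roll 0.7 [400. 253.] [ 0.474 -0.258  0.016] [ 0.492 -0.252  0.   ]
fob_3 0.59 [215. 165.] [0.557 0.428 0.012] [0.571 0.442 0.   ]
side [[400.32812003   0.         314.69049328]
 [  0.         400.32812003 206.69211545]
 [  
[... 1422 characters left out ...]
'eye', 'attitude', 'shot']
{'clock': 1.5, 'qpos': array([-1.37418532,  0.52142931, -0.03631781,  1.59949168,  0.02116542,
        1.02109311, -0.11280742]), 'qd': array([-0.00062818, -0.0008484 , -0.00063802, -0.00013176, -0.00119464,
        0.0006494 ,  0.00177757]), 'joint_efforts': array([-2.87777530e-04, -9.26842046e+01,  1.97820738e+00, -3.70244014e+01,
        1.80883356e-02,  1.97733418e-03, -2.22780386e-05]), 'position': array([0.16478681, 0.60287825, 0.20867528]), 'tool_rot': array([-3.14155193e+00, -3.67334177e-05,  2.87472853e+00]), 'force': array([-0.60444843,  0.07597744, -0.58619353]), 'moment': array([ 0.016088  ,  0.01281484, -0.06576088]), 'grip_width': 0.08565123141288773}
```

```bash
python3 -c "
import cv2,numpy as np
cv2.imwrite('pics/c0.png',np.vstack([cv2.imread('pics/scene0.png'),cv2.resize(np.hstack([cv2.imread('pics/side0.png'),cv2.imread('pics/wrist0.png')]),(640,200))]))"
```

```text
(no output)
```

View pics/c0.png

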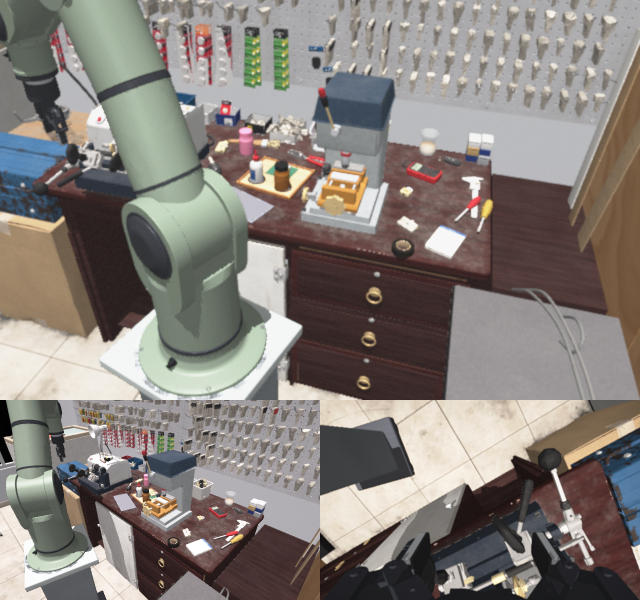

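```bash
cat >> h.py <<'E'
def rel(x,y,z,yaw,start=None):
    "world target -> tool-relative dx dy dz(mm) turn"
    if start is None:
        o=bot.observe(); p=o["position"]; y0=o["tool_rot"][2]
    else: p,y0=np.array(start[:3]),start[3]
    d=(np.array([x,y,z])-p)*1000; c,s=np.cos(y0),np.sin(y0)
    t=-(yaw-y0); t=(t+np.pi)%(2*np.pi)-np.pi
    return np.round([c*d[0]+s*d[1], s*d[0]-c*d[1], -d[2], t],3)
E
python3 - <<'E'
from h import *
H={}
for n in ["scene","side"]:
    p=bot.grab_frame(n); c=cloud(p)[p["z_map"]>0]
    for q in c:
        if .3<q[0]<1 and -.5<q[1]<.7:
            k=(int(q[0]//.05),int(q[1]//.05)); H[k]=max(H.get(k,-1),q[2])
print("rows x .3..1, cols y .6..-.5 (cm)")
for i in range(6,20): print("%.2f"%(i*.05),*["%3d"%round(100*H[(i,j)]) if (i,j) in H else "  ." for j in range(12,-11,-1)])
print(rel(.5,.27,.42,1.92))
E
```

```text
rows x .3..1, cols y .6..-.5 (cm)
0.30  15  19  19  13   6   0   0   0   0 -75 -75 -75 -76   .   .   .   .   .   .   .   .  -2  -2
0.35  44  44  21  19  19   0   0   0   0   0   0   0   0   .   .   .   .   .   .   .   .  -2  -2
0.40  44  44  23  22  21   0   1   1   1   1   0   0   0  13  14   0  -1   .   .   .   .  -2  -2
0.45  45  23  23  21   0   0   1   1   1   1   1   8  41  41  14   8   0   2   2   0   .  -2  -2
0.50  44  21  21  21   2   2   1   7   1   9   1  27  38  38  38  37   3   2   2   1   1   0   0
0.55   .   .  21  20   2   1   1  12   9  10   2  27  37  37  38  37   3   1   1   2   2   0   0
0.60   .   .  17  17   0   0   1   1   2   1   2  37  37  37  37  37   1   2   2   1   2   0   0
0.65   1   1   1   2   9   9   1   1   2   1   1  37  37  37  37  37   0   0   0   1   0   2  -1
0.70  47   1  54   1   9   8   0   0   1   2   1  37  37  37  37  31   2   0   0   1   2   2  -6
0.75  46  52  54  46   1  53   1   1   1   1   1   .   .   0  35   1   2   0   0   2   3   3  -5
0.80  57  57  58  43  53  53  53   5   7  45   .   .   0   0   0   0   1   2   0   2   3   3  -6
0.85  57  57  58  58  58  58  52  34  44  60  59  60  37  10   2   3   3   3   0   1   1  -6  -6
0.90  14  16  56  58  58  59  59  44  51  60  59  60  61  60  61  60  45   2   1   2   0  -6  -6
0.95   .   .   .   .  13  44  59  59  59  59  60  60  60  61  60  60  59  60  60  61   0  -6  -6
[-411.103 -232.687 -211.317    0.955]
```

Call:
move_arm(
  moves="0 0 -80 0.1; -40 -22 -110 0.2; -80 -46 -130 0.3; -120 -70 -150 0.4; -160 -92 -170 0.5; -200 -115 -190 0.6; -240 -138 -210 0.7; -280 -160 -211 0.8; -320 -182 -211 0.9; -360 -205 -211 0.955",
)

```text
clock: 2.43
position: [0.3972, 0.3701, 0.4108]
tool_rot: [3.14, -0.001, 1.914]
force: [0.7, 1.3, 0.3]
grip_width: 0.0853
```

```bash
python3 -c "
from h import *
print(bot.observe()['qpos']);print(rel(.5,.25,.38,1.92))"
```

```text
[-1.08511303  0.24205699  0.2919135   1.52040833 -0.07063248  1.38775247
 -0.44503805]
[-1.4773e+02  5.6331e+01  3.0818e+01 -6.0000e-03]
```

Call:
move_arm(
  moves="-20 8 5 0; -40 16 10 0; -60 24 15 0; -80 32 20 0; -100 40 25 0; -120 48 30 0; -135 52 30 0; -147 56 30 0; -147 56 30 0; -147 56 30 0",
)

```text
clock: 3.27
position: [0.4991, 0.2523, 0.3795]
tool_rot: [-3.142, -0.0, 1.919]
force: [-0.2, 0.8, 0.2]
grip_width: 0.085
```

Run:
```python
from h import *
o=bot.observe(); print(o["position"],o["tool_rot"],o["qpos"])
L=["padlock","cylinder","oil_bottle","amber_jar","job_tray","side_mat","tape_roll","fob_3"]
p=bot.grab_frame("wrist"); save(p,"w1.png",scale=1.25); np.savez("w1.npz",**{k:p[k] for k in p})
for l in L:
  for q in bot.pinpoint(p,l)[:3]:
    if q["conf"]>.2: print(l,round(q["conf"],2),np.round(q["at"]),np.round(dep(p,*np.minimum(q["at"],[639,399])),3), np.round(atz(p,*q["at"],0.0),3))
```

```text
[0.4990852  0.25232256 0.37953989] [-3.14158703e+00 -7.18085735e-05  1.91872796e+00] [-0.84813831  0.29281595  0.36690214  1.5411168  -0.10696566  1.32749277
 -0.12177342]
padlock 0.97 [409. 187.] [0.652 0.229 0.021] [0.66  0.225 0.   ]
cylinder 0.71 [237. 376.] [ 0.501 -0.224  0.02 ] [ 0.502 -0.245  0.   ]
cylinder 0.39 [347. 201.] [0.559 0.194 0.084] [0.575 0.169 0.   ]
oil_bottle 0.87 [367. 143.] [0.556 0.277 0.074] [0.569 0.268 0.   ]
oil_bottle 0.37 [350. 197.] [0.564 0.196 0.069] [0.577 0.177 0.   ]
amber_jar 0.72 [483.  85.] [0.471 0.328 0.545] [0.697 0.406 0.   ]
amber_jar 0.62 [353. 200.] [0.565 0.198 0.086] [0.582 0.174 0.   ]
job_tray 0.96 [384. 176.] [0.613 0.229 0.007] [0.615 0.228 0.   ]
job_tray 0.27 [291. 120.] [0.447 0.262 0.   ] [0.447 0.262 0.   ]
side_mat 0.62 [289. 124.] [0.446 0.255 0.003] [0.446 0.255 0.   ]
tape_roll 0.82 [238. 381.] [ 0.507 -0.234  0.019] [ 0.508 -0.254  0.   ]
fob_3 0.59 [404.  32.] [0.556 0.427 0.018] [0.559 0.431 0.   ]
fob_3 0.53 [368. 142.] [0.556 0.277 0.075] [0.57  0.269 0.   ]
```

View pics/w1.png

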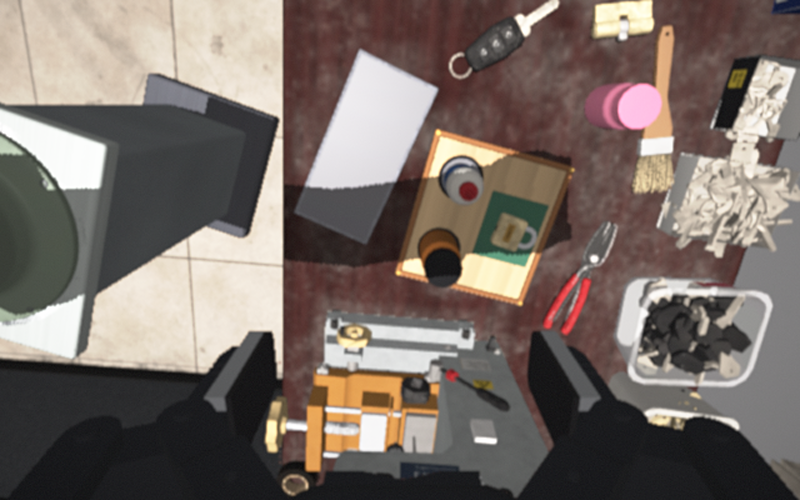

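Run:
```python
from h import *
p=dict(np.load("w1.npz"))
T=[atz(p,u/1.25,v/1.25,.012)[:2] for u,v in [(437,131),(573,171),(522,303),(398,272)]]
M=[atz(p,u/1.25,v/1.25,.003)[:2] for u,v in [(362,50),(438,92),(366,243),(296,212)]]
for n,C in(("tray",T),("mat",M)):
    C=np.array(C);print(n,np.round(C,3).tolist(),C.mean(0),[np.linalg.norm(C[i]-C[i-1]) for i in range(4)],"x-dir",[np.arctan2(*(C[a]-C[b])[::-1]) for a,b in((1,0),(2,3))],"ydir-90",[np.arctan2(*(C[a]-C[b])[::-1])-np.pi/2 for a,b in((0,3),(1,2))])
c=cloud(p);ok=p["z_map"]>0
for n,lo,hi,(x,y) in(("jar",.075,.095,(.565,.19)),("bot",.035,.07,(.557,.277)),("spout",.09,.13,(.557,.277)),("jarbody",.02,.06,(.56,.19))):
    m=ok&(c[...,2]>lo)&(c[...,2]<hi)&(np.hypot(c[...,0]-x,c[...,1]-y)<.05)
    q=c[m]; 
    if len(q)<5: print(n,len(q));continue
    print(n,len(q),q.min(0).round(3),q.max(0).round(3),q.mean(0).round(3))
    from scipy.optimize import least_squares
    print("  fit",least_squares(lambda v:np.hypot(q[:,0]-v[0],q[:,1]-v[1])-v[2],[x,y,.022]).x.round(4))
```

```text
tray [[0.521, 0.312], [0.693, 0.325], [0.709, 0.144], [0.538, 0.129]] [0.61562054 0.22765729] [np.float64(0.1838520900980006), np.float64(0.17226531093600708), np.float64(0.18162011033465725), np.float64(0.1713659239261244)] x-dir [np.float64(0.07196081494497031), np.float64(0.08489042124341716)] ydir-90 [np.float64(0.09264067899074235), np.float64(0.08786310751178483)]
mat [[0.41, 0.366], [0.507, 0.354], [0.487, 0.15], [0.391, 0.159]] [0.44876381 0.25707404] [np.float64(0.2080907599522724), np.float64(0.0980696896178618), np.float64(0.20468998294190158), np.float64(0.09682951382139243)] x-dir [np.float64(-0.1272153156973557), np.float64(-0.09247559812530545)] ydir-90 [np.float64(-0.09417386437934727), np.float64(-0.09997187048195477)]
jar 785 [0.553 0.158 0.077] [0.595 0.201 0.095] [0.573 0.181 0.092]
  fit [0.5731 0.1802 0.0149]
bot 245 [0.547 0.248 0.035] [0.588 0.289 0.07 ] [0.558 0.274 0.06 ]
  fit [0.567  0.2687 0.0194]
spout 177 [0.557 0.259 0.09 ] [0.576 0.278 0.121] [0.566 0.269 0.098]
  fit [0.5687 0.2677 0.007 ]
jarbody 233 [0.55 0.17 0.02] [0.59  0.203 0.06 ] [0.563 0.194 0.041]
  fit [0.5743 0.1785 0.0237]
```

Run:
```python
from h import *
print(rel(.568,.269,.16,1.656))
print(rel(.568,.269,.053,1.656,(.568,.269,.16,1.656)))
p=bot.grab_frame("side");q=bot.grab_frame("scene"); 
c=np.vstack([cloud(p)[p["z_map"]>0],cloud(q)[q["z_map"]>0]])
for y in np.arange(-.22,.12,.03):
    s=c[(abs(c[:,1]-y)<.015)&(c[:,0]>.3)&(c[:,0]<.55)]
    print("y %.2f"%y,["x.%d:%.2f"%(100*x,s[abs(s[:,0]-x)<.01][:,2].max()) for x in np.arange(.36,.55,.02) if (abs(s[:,0]-x)<.01).any()])
```

```text
[ -8.497  70.527 219.553   0.264]
[  0.   0. 107.   0.]
y -0.22 ['x.46:0.00', 'x.48:0.02', 'x.50:0.02', 'x.52:0.02', 'x.54:0.00']
y -0.19 ['x.46:0.00', 'x.48:0.00', 'x.50:0.00', 'x.52:0.00', 'x.54:0.00']
y -0.16 ['x.44:-0.01', 'x.46:0.00', 'x.48:0.00', 'x.50:0.00', 'x.52:0.03', 'x.54:0.03']
y -0.13 ['x.44:0.00', 'x.46:0.00', 'x.48:0.00', 'x.50:0.03', 'x.52:0.05', 'x.54:0.35']
y -0.10 ['x.44:0.09', 'x.46:0.13', 'x.48:0.00', 'x.50:0.13', 'x.52:0.13', 'x.54:0.37']
y -0.07 ['x.42:0.00', 'x.44:0.14', 'x.46:0.14', 'x.48:0.13', 'x.50:0.13', 'x.52:0.32', 'x.54:0.37']
y -0.04 ['x.42:0.00', 'x.44:0.13', 'x.46:0.13', 'x.48:0.13', 'x.50:0.33', 'x.52:0.37', 'x.54:0.37']
y -0.01 ['x.40:-0.00', 'x.42:0.00', 'x.44:0.00', 'x.46:0.00', 'x.48:0.41', 'x.50:0.40', 'x.52:0.38', 'x.54:0.37']
y 0.02 ['x.38:-0.75', 'x.40:0.00', 'x.42:0.00', 'x.44:0.00', 'x.46:0.03', 'x.48:0.08', 'x.50:0.34', 'x.52:0.37', 'x.54:0.37']
y 0.05 ['x.36:-0.75', 'x.38:-0.75', 'x.40:0.00', 'x.42:0.00', 'x.44:0.00', 'x.46:0.03', 'x.48:0.08', 'x.50:0.31', 'x.52:0.31', 'x.54:0.28']
y 0.08 ['x.36:-0.75', 'x.38:0.00', 'x.40:0.00', 'x.42:0.00', 'x.44:0.00', 'x.46:0.00', 'x.48:0.00', 'x.50:0.00', 'x.52:0.00', 'x.54:0.00']
y 0.11 ['x.36:-0.75', 'x.38:0.00', 'x.40:0.00', 'x.42:0.00', 'x.44:0.00', 'x.46:0.00', 'x.48:0.00', 'x.50:0.00', 'x.52:0.00', 'x.54:0.01']
```

Call:
move_arm(
  moves="-2 14 30 0.06; -4 28 60 0.12; -6 42 90 0.18; -8 56 120 0.24; -8.5 66 150 0.264; -8.5 70.5 175 0.264; -8.5 70.5 200 0.264; -8.5 70.5 219 0.264; -8.5 70.5 219 0.264; -8.5 70.5 219 0.264",
  grip=1,
)

```text
clock: 4.65
position: [0.568, 0.2685, 0.1603]
tool_rot: [-3.141, 0.001, 1.656]
force: [0.7, -0.4, 0.7]
grip_width: 0.0855
```

Run:
```python
from h import *
o=bot.observe();print(o["position"],o["tool_rot"]);print(rel(.568,.269,.053,1.656))
p=bot.grab_frame("wrist"); save(p,"w2.png",scale=1)
```

```text
[0.56795724 0.26852915 0.16034644] [-3.14050832e+00  7.90448428e-04  1.65572066e+00]
[ 4.66000e-01  8.30000e-02  1.07346e+02 -0.00000e+00]
```

View pics/w2.png

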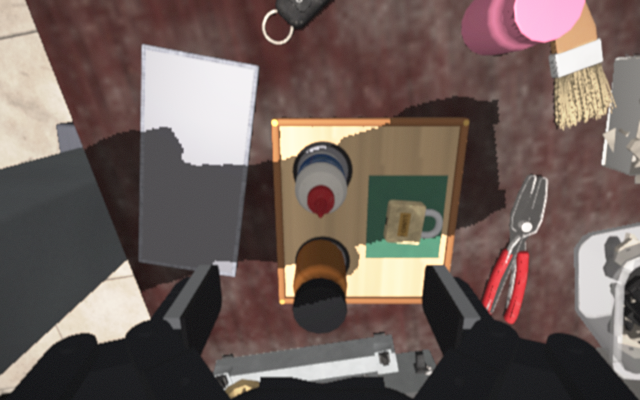

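The bottle is at (322,185) and the amber jar with the black cap at (320,290). The look-alike is the pink jar at (545,15), with a clear one by the pegboard. The padlock is at (410,222). The bottle is centred between the fingers, so I'll go down.

Call:
move_arm(
  moves="0 0 15 0; 0 0 30 0; 0 0 45 0; 0 0 60 0; 0 0 75 0; 0 0 90 0; 0 0 100 0; 0 0 107 0; 0 0 107 0; 0 0 107 0",
)

```text
clock: 5.53
position: [0.5685, 0.2688, 0.0543]
tool_rot: [3.141, -0.0, 1.656]
force: [0.4, 0.2, -0.3]
grip_width: 0.0855
```

Call:
move_arm(
  moves="0 0 0 0; 0 0 0 0; 0 0 0 0; 0 0 0 0; 0 0 0 0; 0 0 0 0; 0 0 0 0; 0 0 0 0; 0 0 0 0; 0 0 0 0",
  grip=0,
  grip_force=25,
)

```text
clock: 6.37
position: [0.5684, 0.2689, 0.0541]
tool_rot: [3.141, -0.0, 1.656]
force: [-1.4, -0.3, 7.0]
grip_width: 0.0394
```

Run:
```python
from h import *
o=bot.observe();print(o["position"],o["grip_width"])
s=(.568,.269,.053,1.656)
print("to mat bottle", rel(.452,.305,.048,1.656,s))
```

```text
[0.56835701 0.26887425 0.05413437] 0.03943988164029775
to mat bottle [  45.741 -112.516    5.       0.   ]
```

Call:
move_arm(
  moves="0 0 -10 0; 0 0 -25 0; 0 0 -40 0; 5 -15 -50 0; 12 -35 -50 0; 20 -55 -50 0; 28 -75 -50 0; 36 -95 -50 0; 43 -108 -50 0; 46 -112.5 -50 0",
)

```text
clock: 7.2
position: [0.4502, 0.3061, 0.1042]
tool_rot: [-3.141, -0.001, 1.658]
force: [1.0, 0.7, -1.3]
grip_width: 0.0395
```

Run:
```python
from h import *
o=bot.observe();print(o["position"],o["tool_rot"],o["grip_width"]);print(rel(.452,.305,.050,1.656))
p=bot.grab_frame("wrist"); save(p,"w3.png",scale=1)
```

```text
[0.45018347 0.30607284 0.10417136] [-3.14085705e+00 -6.97339232e-04  1.65760568e+00] 0.03951403791621482
[-1.2260e+00  1.7170e+00  5.4171e+01  2.0000e-03]
```

View pics/w3.png

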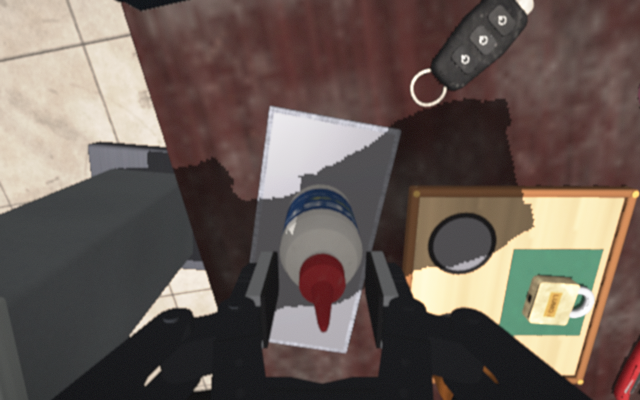

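Call:
move_arm(
  moves="0 0 10 0; 0 0 20 0; 0 0 30 0; 0 0 38 0; 0 0 44 0; 0 0 48 0; 0 0 51 0; 0 0 53 0; 0 0 54.5 0; 0 0 54.5 0",
)

```text
clock: 8.08
position: [0.4522, 0.3052, 0.0493]
tool_rot: [3.141, -0.0, 1.656]
force: [-0.7, -0.5, 0.9]
grip_width: 0.0393
```

Call:
move_arm(
  moves="0 0 0 0; 0 0 0 0; 0 0 0 0; 0 0 0 0; 0 0 0 0; 0 0 0 0; 0 0 -15 0; 0 0 -40 0; 0 0 -70 0; 0 0 -100 0",
  grip=1,
)

```text
clock: 8.92
position: [0.4518, 0.3045, 0.15]
tool_rot: [-3.141, 0.001, 1.655]
force: [0.1, 0.7, 0.7]
grip_width: 0.0854
```

Run:
```python
from h import *
o=bot.observe();print(o["position"],o["tool_rot"],o["grip_width"]);print(rel(.574,.179,.13,1.656));print(rel(.574,.179,.031,1.656))
p=bot.grab_frame("wrist"); np.savez("w4.npz",**{k:p[k] for k in p}); save(p,"w4.png")
for l in["oil_bottle","amber_jar","job_tray","padlock"]:print(l,[(round(q["conf"],2),np.round(q["at"])) for q in bot.pinpoint(p,l)[:2]])
```

```text
[0.45184905 0.30453688 0.1499581 ] [-3.14080463e+00  8.37425632e-04  1.65546559e+00] 0.08538465695598568
[-1.35417e+02  1.11097e+02  1.99580e+01 -1.00000e-03]
[-1.35417e+02  1.11097e+02  1.18958e+02 -1.00000e-03]
oil_bottle [(0.9, array([320., 171.]))]
amber_jar [(0.65, array([618.,  80.])), (0.55, array([431., 303.]))]
job_tray [(0.59, array([475., 260.]))]
padlock [(0.62, array([522., 267.]))]
```

View pics/w4.png

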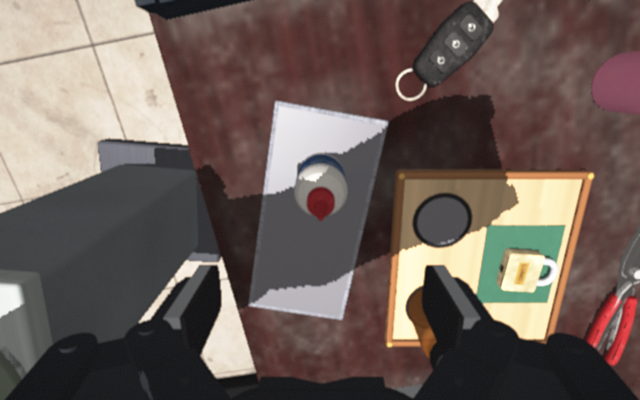

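Call:
move_arm(
  moves="-14 11 0 0; -30 25 0 0; -48 40 0 0; -66 55 0 0; -84 70 0 0; -102 85 5 0; -118 98 10 0; -130 107 15 0; -135.5 111 20 0; -135.5 111 20 0",
)

```text
clock: 10.0
position: [0.574, 0.1777, 0.1271]
tool_rot: [-3.139, 0.001, 1.654]
force: [-0.4, -0.3, 0.2]
grip_width: 0.0852
```

Run:
```python
from h import *
p=dict(np.load("w4.npz")); print("spot",atz(p,442,219,.008))
hsv=cv2.cvtColor(p["frame"],cv2.COLOR_RGB2HSV)
m=np.uint8((hsv[...,2]<75))*255; sub=np.zeros_like(m); sub[185:255,405:480]=m[185:255,405:480]
n,l,s,c=cv2.connectedComponentsWithStats(sub); i=1+s[1:,4].argmax(); print(s[i],c[i],atz(p,*c[i],.008))
o=bot.observe();print(o["position"],o["tool_rot"]);print(rel(.574,.179,.031,1.656))
p=bot.grab_frame("wrist"); np.savez("w5.npz",**{k:p[k] for k in p}); save(p,"w5.png")
```

```text
spot [0.56819281 0.2723872  0.008     ]
[413 193  59  54 694] [441.42074928 215.92363112] [0.56705664 0.27540276 0.008     ]
[0.57401628 0.17770053 0.12709595] [-3.13920184e+00  1.46231924e-03  1.65370724e+00]
[ 1.2960e+00  9.1000e-02  9.6096e+01 -2.0000e-03]
```

View pics/w5.png

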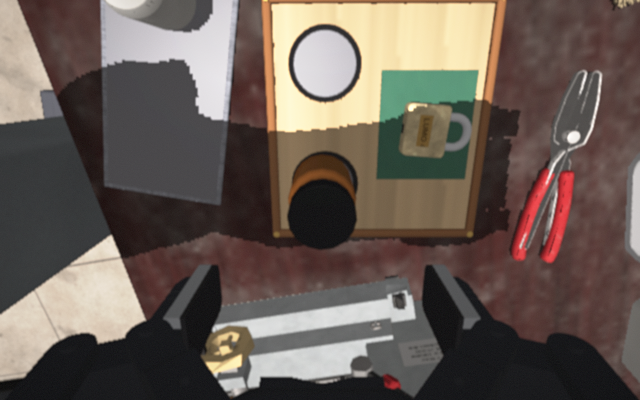

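The jar is centred between the fingers at (322,205) and its spot shows behind it. The empty bottle spot is at (325,63). Going down.

Call:
move_arm(
  moves="0 0 15 0; 0 0 30 0; 0 0 45 0; 0 0 60 0; 0 0 72 0; 0 0 82 0; 0 0 90 0; 0 0 96 0; 0 0 96 0; 0 0 96 0",
)

```text
clock: 10.88
position: [0.5743, 0.1794, 0.0331]
tool_rot: [-3.142, 0.0, 1.656]
force: [-0.3, 0.2, 0.4]
grip_width: 0.0853
```

Call:
move_arm(
  moves="0 0 0 0; 0 0 0 0; 0 0 0 0; 0 0 0 0; 0 0 0 0; 0 0 0 0; 0 0 0 0; 0 0 0 0; 0 0 0 0; 0 0 0 0",
  grip=0,
  grip_force=25,
)

```text
clock: 11.72
position: [0.5745, 0.1796, 0.0337]
tool_rot: [3.141, -0.0, 1.656]
force: [-2.4, 0.1, 7.6]
grip_width: 0.0457
```

Run:
```python
from h import *
p=dict(np.load("w5.npz"))
print("spot1",atz(p,325,63,.008)); C=[atz(p,u,v,.012) for u,v in((272,236),(474,235),(504,1),(265,1))];print(np.round(C,4))
g=cv2.inRange(cv2.cvtColor(p["frame"],cv2.COLOR_RGB2HSV),(70,60,30),(95,255,255));g[:, :350]=0;g[:,500:]=0
cs=max(cv2.findContours(g,0,2)[0],key=cv2.contourArea);print("felt",[np.round(atz(p,*q,.008)[:2],4).tolist() for q in cv2.boxPoints(cv2.minAreaRect(cs))],atz(p,*cv2.minAreaRect(cs)[0],.008))
o=bot.observe();print(o["position"],o["tool_rot"],o["grip_width"])
```

```text
spot1 [0.5685469  0.27162709 0.008     ]
[[0.5345 0.1271 0.012 ]
 [0.7099 0.1427 0.012 ]
 [0.6914 0.3228 0.012 ]
 [0.5226 0.3089 0.012 ]]
felt [[0.6197, 0.1865], [0.6119, 0.2725], [0.6844, 0.2755], [0.6996, 0.1895]] [0.65355981 0.23308612 0.008     ]
[0.57452584 0.17956508 0.03369333] [ 3.14086218e+00 -4.24646430e-04  1.65576185e+00] 0.04567812901847032
```

```bash
python3 -c "
from h import *
print(rel(.448,.205,.029,1.656,(.5745,.1796,.0337,1.656)))"
```

```text
[  36.073 -123.88     4.7      0.   ]
```

Call:
move_arm(
  moves="0 0 -10 0; 0 0 -25 0; 0 0 -40 0; 4 -15 -50 0; 9 -35 -50 0; 15 -55 -50 0; 21 -76 -50 0; 27 -97 -50 0; 32 -114 -50 0; 36 -124 -50 0",
)

```text
clock: 12.55
position: [0.446, 0.2051, 0.0836]
tool_rot: [-3.141, -0.0, 1.656]
force: [0.1, 0.3, -0.4]
grip_width: 0.0457
```

Call:
move_arm(
  moves="0 0 10 0; 0 0 20 0; 0 0 30 0; 0 0 38 0; 0 0 44 0; 0 0 48 0; 0 0 51 0; 0 0 53 0; 0 0 54.5 0; 0 0 54.5 0",
)

```text
clock: 13.38
position: [0.4478, 0.2047, 0.0288]
tool_rot: [3.141, -0.0, 1.656]
force: [-1.9, -0.6, 3.3]
grip_width: 0.0465
```

Call:
move_arm(
  moves="0 0 0 0; 0 0 0 0; 0 0 0 0; 0 0 0 0; 0 0 0 0; 0 0 0 0; 0 0 -15 0; 0 0 -40 0; 0 0 -70 0; 0 0 -105 0",
  grip=1,
)

```text
clock: 14.22
position: [0.4469, 0.2042, 0.134]
tool_rot: [-3.14, 0.001, 1.656]
force: [0.9, 1.3, -0.8]
grip_width: 0.0855
```

Run:
```python
from h import *
o=bot.observe();print(o["position"],o["tool_rot"],o["grip_width"]);print("above padlock view",rel(.60,.20,.20,1.656))
```

```text
[0.44692681 0.20418168 0.13395969] [-3.13980954e+00  1.29333738e-03  1.65556692e+00] 0.085501379568097
above padlock view [-17.127 152.169 -66.04   -0.   ]
```

Call:
move_arm(
  moves="-2 17 -10 0; -4 36 -20 0; -6 56 -30 0; -9 78 -40 0; -11 100 -45 0; -13 122 -45 0; -15 142 -45 0; -17 160 -45 0; -17 172 -45 0; -17 172 -45 0",
)

```text
clock: 15.05
position: [0.6221, 0.202, 0.178]
tool_rot: [3.141, 0.001, 1.655]
force: [0.5, 0.0, -0.6]
grip_width: 0.0851
```

Run:
```python
from h import *
o=bot.observe();print(o["position"],o["tool_rot"],o["qpos"])
p=bot.grab_frame("wrist"); np.savez("w6.npz",**{k:p[k] for k in p}); save(p,"w6.png",(250,40,570,280),2.5)
for l in["padlock","job_tray","oil_bottle","amber_jar"]:
  for r in bot.pinpoint(p,l)[:2]: print(l,round(r["conf"],2),np.round(r["at"]),np.round(atz(p,*r["at"],.012),4))
```

```text
[0.62205154 0.20196539 0.17798514] [3.14124437e+00 6.76188842e-04 1.65494961e+00] [-0.65726622  0.63413663  0.39977026  1.5637941  -0.27671309  0.99994301
 -0.09280641]
padlock 0.69 [360. 142.] [0.6558 0.2317 0.012 ]
padlock 0.5 [146. 152.] [0.4542 0.2053 0.012 ]
job_tray 0.84 [314. 141.] [0.6126 0.2287 0.012 ]
oil_bottle 0.59 [138.  36.] [0.455  0.3066 0.012 ]
amber_jar 0.66 [143. 150.] [0.4517 0.2074 0.012 ]
```

View pics/w6.png

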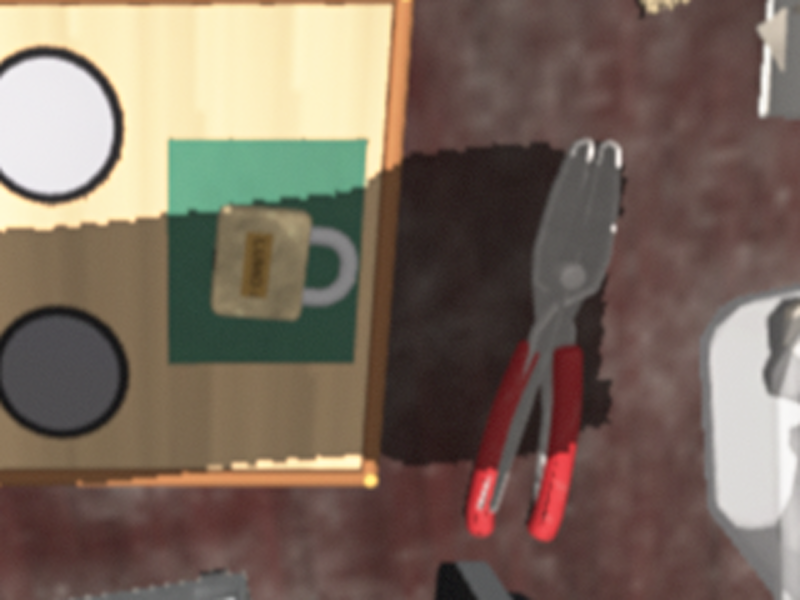

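Run:
```python
from h import *
p=dict(np.load("w6.npz")); f=lambda u,v,z:atz(p,250+u/2.5,40+v/2.5,z)[:2]
print("spots",f(48,125,.008),f(62,372,.008))
F=np.array([f(*q,.008) for q in((168,140),(367,140),(353,362),(168,362))]);print("felt",F.round(4).tolist(),F.mean(0))
B=np.array([f(*q,.021) for q in((222,206),(312,212),(300,320),(212,312))]);print("block",B.round(4).tolist(),B.mean(0))
a=lambda v:np.arctan2(v[1],v[0])
print("long",a(B[1]-B[0]),a(B[2]-B[3]),"across",a(B[0]-B[3]),a(B[1]-B[2]), "shackle tip",f(357,265,.015))
print("cor",f(412,0,.012),f(372,482,.012))
```

```text
spots [0.56843431 0.271284  ] [0.57748551 0.17754377]
felt [[0.6125, 0.2697], [0.6853, 0.2758], [0.6926, 0.1913], [0.6193, 0.1852]] [0.65242881 0.23050488]
block [[0.6339, 0.249], [0.6665, 0.2496], [0.6673, 0.2095], [0.634, 0.2098]] [0.65042054 0.22945536]
long 0.01819218646055288 -0.009098661913748234 across 1.5742995080695037 1.5896288289352813 shackle tip [0.68692409 0.23091738]
cor [0.69299122 0.32332545] [0.70693639 0.14215486]
```

```bash
python3 -c "
from h import *
print(rel(.650,.2295,.10,3.15))"
```

```text
[24.256 32.452 78.628 -1.494]
```

Call:
move_arm(
  moves="4 5 5 -0.12; 8 10 10 -0.24; 12 15 15 -0.36; 16 20 20 -0.48; 20 25 30 -0.6; 24 31 40 -0.72; 24 31 50 -0.84; 24 31 60 -0.96; 24 31 70 -1.08; 24 31 78 -1.2",
)

```text
clock: 16.13
position: [0.6486, 0.2292, 0.1001]
tool_rot: [-3.141, -0.0, 2.862]
force: [-0.6, -0.3, -0.6]
grip_width: 0.085
```

```bash
python3 -c "
from h import *
print(rel(.650,.2295,.06,3.15))"
```

```text
[-1.24   0.704 40.066 -0.288]
```

Call:
move_arm(
  moves="0 0 0 -0.1; -1 0.5 5 -0.2; -1.2 0.7 15 -0.288; -1.2 0.7 25 -0.288; -1.2 0.7 35 -0.288; -1.2 0.7 40 -0.288; -1.2 0.7 40 -0.288; -1.2 0.7 40 -0.288; -1.2 0.7 40 -0.288; -1.2 0.7 40 -0.288",
)

```text
clock: 16.97
position: [0.6509, 0.2294, 0.0611]
tool_rot: [3.141, 0.001, -3.14]
force: [0.5, -0.1, 0.4]
grip_width: 0.0851
```

Run:
```python
from h import *
o=bot.observe();print(o["position"],o["tool_rot"],o["qpos"][6]);print(rel(.650,.2295,.008,3.15))
p=bot.grab_frame("wrist"); np.savez("w7.npz",**{k:p[k] for k in p}); save(p,"w7.png")
```

```text
[0.65091049 0.22944273 0.061103  ] [ 3.14136675e+00  7.41518720e-04 -3.13991566e+00] 1.1395981017276677
[ 9.1000e-01  5.9000e-02  5.3103e+01 -7.0000e-03]
```

View pics/w7.png

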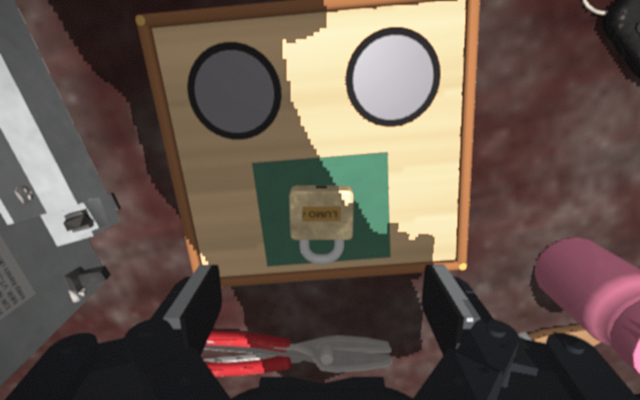

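```bash
python3 -c "
from h import *
p=dict(np.load('w7.npz'));print(atz(p,321,213,.021),atz(p,235,90,.008),atz(p,393,76,.008))"
```

```text
[0.64787511 0.22904348 0.021     ] [0.57475386 0.17784109 0.008     ] [0.56677345 0.27123227 0.008     ]
```

Call:
move_arm(
  moves="0 0 8 0; 0 0 16 0; 0 0 24 0; 0 0 32 0; 0 0 40 0; 0 0 46 0; 0 0 50 0; 0 0 53 0; 0 0 53 0; 0 0 53 0",
)

```text
clock: 17.85
position: [0.6507, 0.2293, 0.0076]
tool_rot: [3.142, 0.0, -3.139]
force: [0.8, 0.5, -1.1]
grip_width: 0.0854
```

Call:
move_arm(
  moves="0 0 0 0; 0 0 0 0; 0 0 0 0; 0 0 0 0; 0 0 0 0; 0 0 0 0; 0 0 0 0; 0 0 0 0; 0 0 0 0; 0 0 0 0",
  grip=0,
  grip_force=50,
)

```text
clock: 18.68
position: [0.6507, 0.2293, 0.0075]
tool_rot: [-3.142, -0.0, -3.139]
force: [-0.3, 0.8, -0.4]
grip_width: 0.0002
```

Call:
move_arm(
  moves="0 0 -8 0; 0 0 -20 0; 0 0 -40 0; 0 0 -60 0; 0 0 -80 0; 0 0 -100 0; 0 0 -120 0; 0 0 -140 0; 0 0 -160 0; 0 0 -175 0",
)

```text
clock: 19.52
position: [0.6511, 0.2294, 0.1859]
tool_rot: [3.141, 0.002, -3.14]
force: [-0.5, 0.9, -0.5]
grip_width: 0.0001
```

Run:
```python
from h import *
o=bot.observe();print(o["position"],o["tool_rot"],o["qpos"],o["grip_width"])
print(rel(.40,.12,.27,3.15))
p=bot.grab_frame("wrist"); save(p,"w8.png",(160,150,480,400),1.2)
```

```text
[0.6511099  0.22938896 0.185882  ] [ 3.14060576e+00  2.34284904e-03 -3.13955526e+00] [-0.42168268  0.64877289 -0.00471822  1.43355445  0.00334611  1.05673162
  1.14575455] 8.116572021173759e-05
[ 2.51332e+02 -1.08877e+02 -8.41180e+01 -6.00000e-03]
```

View pics/w8.png

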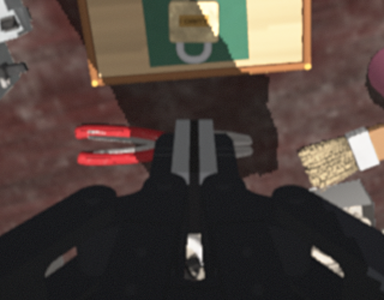

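Run:
```python
from h import *
p=bot.grab_frame("wrist"); np.savez("w8.npz",**{k:p[k] for k in p}); save(p,"w8b.png",(200,60,440,260),3.3)
c=cloud(p); ok=p["z_map"]>0
m=ok&(c[...,0]>.61)&(c[...,0]<.69)&(c[...,1]>.185)&(c[...,1]<.275)
print("felt z",np.percentile(c[m][:,2],[5,25,50,75,95]))
b=m&(c[...,2]>.014); q=c[b]; print(len(q),q.mean(0),q.min(0),q.max(0)); v,u=np.where(b); print(u.min(),u.max(),v.min(),v.max())
o=dict(np.load("w7.npz")); c=cloud(o);m=(o["z_map"]>0)&(c[...,0]>.61)&(c[...,0]<.69)&(c[...,1]>.185)&(c[...,1]<.275)&(c[...,2]>.014);q=c[m];print("before",q.mean(0),q.min(0),q.max(0))
# project TCP-ish finger tips
```

```text
felt z [0.00833702 0.24840888 0.26854194 0.2825009  0.29225288]
33704 [0.64239572 0.22977774 0.2595637 ] [0.63244023 0.18500947 0.01407529] [0.68605562 0.27499757 0.29791482]
123 523 148 399
before [0.64242385 0.23047699 0.1225621 ] [0.6317356  0.18500132 0.01402385] [0.68665681 0.27499791 0.17060052]
```

View pics/w8b.png

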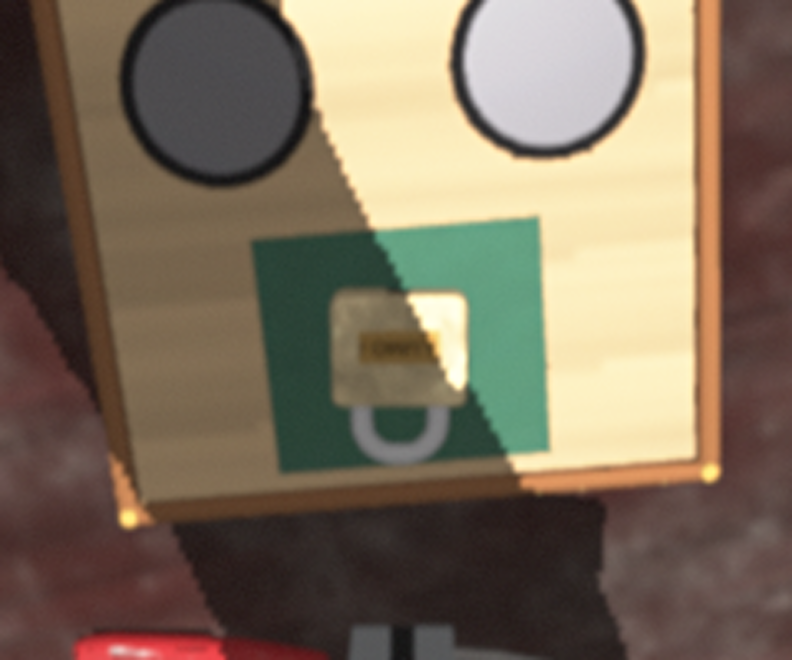

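Run:
```python
from h import *
p=dict(np.load("w8.npz")); print(bot.pinch_z, p["eye"],bot.observe()["position"])
for v in range(236,275,4): print(v,dep(p,314,v).round(4),dep(p,328,v).round(4))
d=Rm(p).T@(bot.observe()["position"]-p["eye"]); K=p["K"]; print("TCP px",K[0][0]*d[0]/-d[2]+K[0][2], -K[1][1]*d[1]/-d[2]+K[1][2])
for u,v in((321,165),(305,150),(338,150)): print(dep(p,u,v).round(4))
```

```text
0.0187 [0.57050743 0.22923318 0.35315226] [0.6519611  0.22972768 0.18675985]
236 [ 0.7336  0.2219 -0.    ] [0.7327 0.2373 0.0018]
240 [7.381e-01 2.219e-01 7.000e-04] [0.738  0.2373 0.0009]
244 [7.431e-01 2.218e-01 4.000e-04] [ 7.436e-01  2.374e-01 -6.000e-04]
248 [ 7.485e-01  2.218e-01 -5.000e-04] [0.7478 0.2374 0.0008]
252 [0.6409 0.2264 0.217 ] [0.6408 0.2324 0.2172]
256 [0.6411 0.2264 0.2203] [0.6411 0.2323 0.2203]
260 [0.6414 0.2265 0.2233] [0.6408 0.2323 0.2243]
264 [0.6408 0.2266 0.2276] [0.641  0.2322 0.2273]
268 [0.641  0.2266 0.2304] [0.6406 0.2321 0.2312]
272 [0.641  0.2267 0.2336] [0.6412 0.2321 0.2332]
TCP px 321.60400874711826 244.0631500274831
[0.6483 0.2295 0.0221]
[0.6338 0.2142 0.0215]
[0.6341 0.2458 0.0198]
```

Run:
```python
from h import *
p=dict(np.load("w7.npz"))
for v in (266,270,276,284,292,300): print(v,[dep(p,u,v).round(4).tolist() for u in(212,428,434)])
for n in("side","scene"):
    p=bot.grab_frame(n); c=cloud(p)
    m=(p["z_map"]>0)&(np.hypot(c[...,0]-.6511,c[...,1]-.2294)<.03)&(c[...,2]>.1)
    q=c[m]; print(n,len(q), np.sort(q[:,2])[:5].round(4) if len(q) else 0, q[q[:,2].argmin()] if len(q) else 0)
```

```text
266 [[0.6395, 0.1859, 0.1025], [0.6403, 0.2722, 0.1008], [0.6392, 0.2739, 0.1027]]
270 [[0.6402, 0.1864, 0.1044], [0.6415, 0.272, 0.1019], [0.6399, 0.2734, 0.1046]]
276 [[0.6417, 0.1868, 0.1063], [0.644, 0.2721, 0.1022], [0.6397, 0.2719, 0.1094]]
284 [[0.6449, 0.1867, 0.1069], [0.6472, 0.2722, 0.1031], [0.6429, 0.2721, 0.1099]]
292 [[0.6477, 0.1868, 0.1081], [0.6499, 0.272, 0.1046], [0.6454, 0.2719, 0.1113]]
300 [[0.6509, 0.1867, 0.1088], [0.653, 0.2721, 0.1055], [0.6483, 0.2719, 0.1123]]
side 119 [0.2947 0.2972 0.2983 0.2987 0.2992] [0.63399935 0.24231703 0.2947269 ]
scene 537 [0.2051 0.2072 0.2079 0.2083 0.2097] [0.65198875 0.22314215 0.20508533]
```

Call:
move_arm(
  moves="-1 0 30 0; -2 0 60 0; -2 0 90 0; -2 0 120 0; -2 0 145 0; -2 0 165 0; -2 0 180 0; -2 0 188 0; -2 0 188 0; -2 0 188 0",
  grip=0.62,
)

```text
clock: 20.55
position: [0.6529, 0.2293, -0.005]
tool_rot: [3.142, 0.0, -3.139]
force: [0.1, 0.0, 0.6]
grip_width: 0.0531
```

Run:
```python
from h import *
o=bot.observe();print(o["position"],o["tool_rot"],o["grip_width"],o["force"])
p=bot.grab_frame("wrist"); np.savez("w9.npz",**{k:p[k] for k in p}); save(p,"w9.png")
for v in range(215,290,6): print(v,[dep(p,u,v).round(4).tolist() for u in (238,250,260,270,380,390,400)])
```

```text
[ 0.65286092  0.22931371 -0.00504396] [ 3.14157232e+00  2.06033843e-04 -3.13944397e+00] 0.05314474946164459 [0.08019337 0.04569773 0.5919867 ]
215 [[0.6305, 0.1906, 0.0085], [0.6304, 0.1962, 0.0088], [0.6306, 0.2007, 0.0083], [0.6305, 0.2054, 0.0087], [0.6302, 0.2562, 0.0091], [0.6305, 0.2609, 0.0082], [0.6309, 0.2658, 0.0071]]
221 [[0.6333, 0.1905, 0.009], [0.6336, 0.1959, 0.0084], [0.6341, 0.2004, 0.0072], [0.6337, 0.2052, 0.0081], [0.6336, 0.2565, 0.0081], [0.633, 0.2609, 0.0094], [0.6338, 0.2659, 0.0076]]
227 [[0.6365, 0.1902, 0.0087], [0.6365, 0.1958, 0.0086], [0.6364, 0.2005, 0.0088], [0.6366, 0.2051, 0.0084], [0.6363, 0.2565, 0.0088], [0.6365, 0.2613, 0.0082], [0.6367, 0.2661, 0.008]]
233 [[0.6398, 0.1898, 0.0081], [0.6397, 0.1955, 0.0084], [0.6396, 0.2003, 0.0085], [0.6395, 0.205, 0.0088], [0.6395, 0.2567, 0.0085], [0.6399, 0.2617, 0.0075], [0.639, 0.2659, 0.0096]]
239 [[0.642, 0.1901, 0.0099], [0.6427, 0.1954, 0.0086], [0.6421, 0.2004, 0.0098], [0.6424, 0.205, 0.0092], [0.6425, 0.2569, 0.0087], [0.6429, 0.2618, 0.0078], [0.6425, 0.2663, 0.0088]]
245 [[0.6454, 0.1897, 0.0093]
[... 749 characters left out ...]
2012, 0.0383], [0.649, 0.2026, 0.0255], [0.658, 0.2044, 0.0098], [0.6582, 0.2576, 0.0092], [0.6419, 0.2562, 0.0378], [0.6421, 0.2602, 0.0374]]
275 [[0.6421, 0.1974, 0.0421], [0.6421, 0.202, 0.0422], [0.651, 0.2028, 0.0272], [0.6618, 0.2041, 0.0089], [0.6618, 0.2579, 0.0087], [0.6424, 0.2555, 0.0414], [0.6422, 0.2593, 0.0418]]
281 [[0.6419, 0.1984, 0.0468], [0.6425, 0.2026, 0.0457], [0.6539, 0.2026, 0.0272], [0.6651, 0.2039, 0.009], [0.6655, 0.2582, 0.0082], [0.6442, 0.2554, 0.0427], [0.6417, 0.2582, 0.0469]]
287 [[0.6419, 0.1993, 0.0507], [0.6444, 0.2027, 0.0468], [0.6557, 0.2029, 0.0291], [0.6681, 0.2039, 0.0096], [0.6604, 0.2558, 0.0215], [0.6473, 0.2557, 0.0421], [0.6417, 0.2573, 0.0509]]
```

View pics/w9.png

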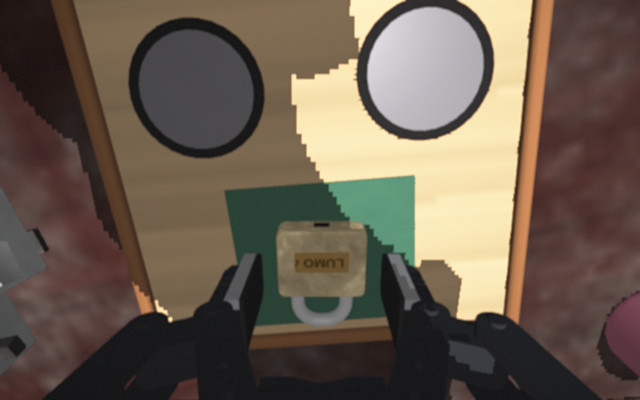

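Call:
move_arm(
  moves="2 0 0 0; 4 0 1 0; 4 0 3 0; 4 0 5 0; 4 0 7 0; 4 0 8 0; 4 0 9 0; 4 0 10 0; 4 0 10 0; 4 0 10 0",
)

```text
clock: 21.43
position: [0.6486, 0.2292, -0.0156]
tool_rot: [-3.142, -0.0, -3.139]
force: [0.3, -0.1, 0.3]
grip_width: 0.0528
```

Call:
move_arm(
  moves="0 0 0 0; 0 0 0 0; 0 0 0 0; 0 0 0 0; 0 0 0 0; 0 0 0 0; 0 0 0 0; 0 0 0 0; 0 0 0 0; 0 0 0 0",
  grip=0,
  grip_force=50,
)

```text
clock: 22.27
position: [0.6488, 0.2293, -0.0151]
tool_rot: [3.141, 0.0, -3.14]
force: [0.0, -0.9, 5.8]
grip_width: 0.0387
```

Call:
move_arm(
  moves="0 0 -5 0; 0 0 -15 0; 0 0 -40 0; 0 0 -70 0; 10 0 -105 0; 25 -4 -140 0; 45 -10 -175 0; 70 -20 -210 0; 97 -32 -245 0; 125 -45 -270 0",
)

```text
clock: 23.1
position: [0.5262, 0.1854, 0.2543]
tool_rot: [3.141, 0.002, -3.139]
force: [0.9, 0.5, -1.0]
grip_width: 0.0386
```

Run:
```python
from h import *
o=bot.observe();print(o["position"],o["qpos"],o["grip_width"],o["force"])
print(rel(.40,.08,.26,3.14),rel(.395,-.03,.26,3.14))
```

```text
[0.52617233 0.18536861 0.25426877] [-0.43733742  0.36593166 -0.01011128  1.72773278  0.00414058  1.04574639
  1.12443732] 0.03861393756587144 [ 0.94847082  0.47821194 -1.04990899]
[ 1.26434e+02 -1.05055e+02 -5.73100e+00  4.00000e-03] [ 1.31708e+02 -2.15042e+02 -5.73100e+00  4.00000e-03]
```

Call:
move_arm(
  moves="25 -15 -4 0; 55 -30 -6 0; 85 -46 -6 0; 110 -64 -6 0; 124 -86 -6 0; 129 -112 -6 0; 131 -140 -6 0; 131 -168 -6 0; 131 -196 -6 0; 131 -215 -6 0",
)

```text
clock: 23.93
position: [0.3959, -0.0321, 0.2584]
tool_rot: [3.142, 0.001, -3.141]
force: [-0.6, 0.0, -1.2]
grip_width: 0.0388
```

Run:
```python
from h import *
o=bot.observe();print(o["position"],o["qpos"],o["grip_width"],o["force"])
print(rel(.41,-.16,.26,3.14),rel(.48,-.28,.26,2.6))
```

```text
[ 0.39590981 -0.03211502  0.25838443] [-0.18988402  0.08450665  0.13027341  2.09323485 -0.01329691  0.96335189
  1.51902298] 0.03882602215062244 [-0.63246366  0.01478719 -1.23003565]
[-1.39980e+01 -1.27895e+02 -1.61600e+00  2.00000e-03] [ -83.911 -247.946   -1.616    0.542]
```

Call:
move_arm(
  moves="2 -28 -2 0; 2 -56 -2 0; -2 -84 -2 0; -8 -112 -2 0.05; -16 -140 -2 0.15; -28 -168 -2 0.25; -40 -194 -2 0.35; -54 -220 -2 0.45; -70 -240 -2 0.54; -84 -248 -2 0.54",
)

```text
clock: 24.77
position: [0.4811, -0.2805, 0.2602]
tool_rot: [-3.141, 0.001, 2.595]
force: [0.7, 0.4, -1.5]
grip_width: 0.0385
```

Run:
```python
from h import *
o=bot.observe();print(o["position"],o["tool_rot"],o["qpos"],o["grip_width"])
p=bot.grab_frame("wrist"); np.savez("w10.npz",**{k:p[k] for k in p}); save(p,"w10.png",scale=1.25)
for l,z in(("notepad",.0115),("cylinder",.01),("tape_roll",0.01),("padlock",.2)):
  for r in bot.pinpoint(p,l)[:2]: print(l,round(r["conf"],2),np.round(r["at"]),np.round(atz(p,*r["at"],z),4))
```

```text
[ 0.48108127 -0.28049303  0.26021346] [-3.14102195e+00  1.10124232e-03  2.59500730e+00] [ 0.1320247   0.38000438  0.39090559  1.73679727 -0.16241151  1.05565822
  1.60214913] 0.03850430516383095
notepad 0.64 [328. 246.] [ 0.5902 -0.3367  0.0115]
cylinder 0.66 [411. 212.] [ 0.6048 -0.2239  0.01  ]
tape_roll 0.8 [352. 155.] [ 0.5024 -0.2515  0.01  ]
padlock 0.85 [325. 279.] [ 0.5305 -0.3082  0.2   ]
```

View pics/w10.png

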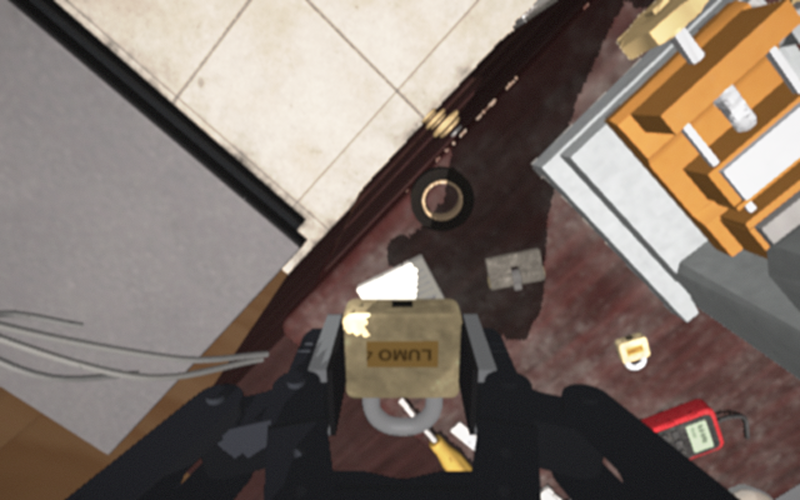

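Run:
```python
from h import *
for n,(a,b,c,d) in(("scene",(415,215,480,270)),("side",(360,275,440,320))):
    p=bot.grab_frame(n); im=cv2.imread(f"pics/{n}0.png"); h=cv2.cvtColor(im,cv2.COLOR_BGR2HSV)
    m=cv2.inRange(h,(0,0,160),(180,60,255)); k=np.zeros_like(m);k[b:d,a:c]=m[b:d,a:c]
    cs=max(cv2.findContours(k,0,cv2.CHAIN_APPROX_NONE)[0],key=cv2.contourArea)
    W=np.array([atz(p,*q[0],.0115)[:2] for q in cs],np.float32)
    r=cv2.minAreaRect(W*1000); M=cv2.moments(W.reshape(-1,1,2)); print(n,r,M["m10"]/M["m00"],M["m01"]/M["m00"],cv2.boxPoints(r).round().tolist())
```

```text
scene ((590.412841796875, -338.63214111328125), (81.59071350097656, 119.49435424804688), 86.53972625732422) 0.5872181684734887 -0.3388124100883163 [[528.0, -376.0], [648.0, -383.0], [653.0, -302.0], [533.0, -294.0]]
side ((591.4266967773438, -343.7519836425781), (84.34786987304688, 107.52700805664062), 85.794189453125) 0.5896082703374939 -0.34370503794082513 [[535.0, -382.0], [642.0, -390.0], [648.0, -306.0], [541.0, -298.0]]
```

```bash
python3 -c "
from h import *
print(rel(.584,-.336,.09,2.6),rel(.584,-.336,-.011,2.6))"
```

```text
[-1.19018e+02  2.45900e+00  1.70012e+02  4.00000e-03] [-1.19018e+02  2.45900e+00  2.71012e+02  4.00000e-03]
```

Call:
move_arm(
  moves="-15 0 10 0; -32 0 30 0; -50 0 52 0; -68 1 75 0; -86 2 98 0; -102 2.5 120 0; -113 2.5 140 0; -119 2.5 158 0; -119 2.5 170 0; -119 2.5 170 0",
)

```text
clock: 25.95
position: [0.583, -0.3354, 0.0873]
tool_rot: [-3.141, -0.004, 2.604]
force: [0.3, 0.8, -1.1]
grip_width: 0.0387
```

Run:
```python
from h import *
print(bot.observe()["position"],rel(.584,-.336,-.0105,2.6))
p=bot.grab_frame("wrist"); save(p,"w11.png",(160,60,560,400),2)
```

```text
[ 0.58301536 -0.33537943  0.08730078] [-1.1640e+00 -2.9000e-02  9.7801e+01  4.0000e-03]
```

View pics/w11.png

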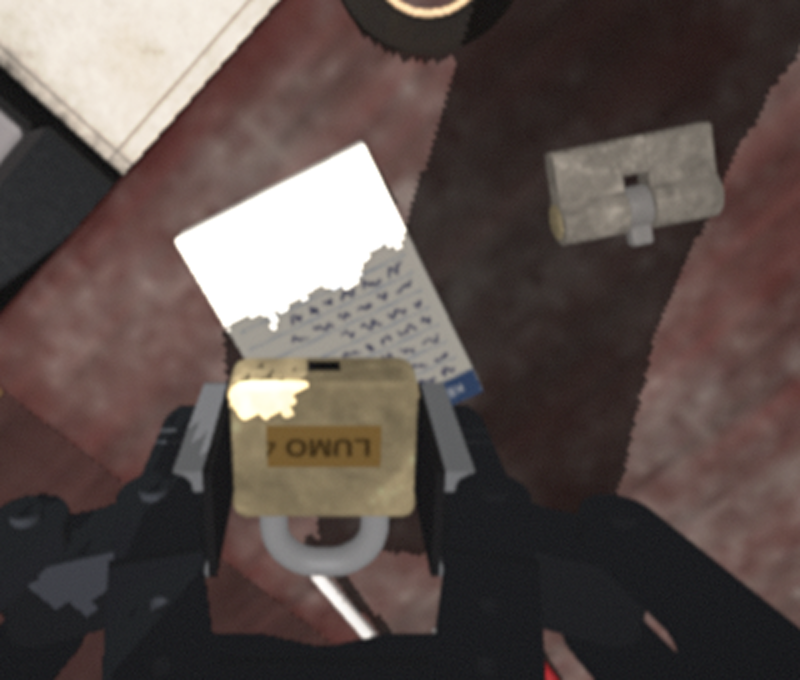

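Run:
```python
from h import *
p=bot.grab_frame("wrist"); np.savez("w11.npz",**{k:p[k] for k in p})
f=lambda u,v,z:atz(p,160+u/2,60+v/2,z)[:2]
A,B,C=[f(*q,.0115) for q in((175,240),(362,142),(482,388))];print(A,B,C,(A+C)/2,np.linalg.norm(A-B),np.linalg.norm(C-B))
# cylinder
for n,q in dict(tl=(547,153),tr=(712,124),br=(723,208),bl=(563,243)).items(): print(n,f(*q,.017),f(*q,.008),dep(p,160+q[0]/2,60+q[1]/2).round(4))
for q in((600,170),(670,160),(600,215),(690,195),(642,205)): print(q,dep(p,160+q[0]/2,60+q[1]/2).round(4))
```

```text
[ 0.54405363 -0.37421539] [ 0.54822136 -0.29938642] [ 0.65315513 -0.30637871] [ 0.59860438 -0.34029705] 0.07494494061908906 0.10516648202440759
tl [ 0.58255798 -0.24762655] [ 0.5851462  -0.24583693] [ 0.5855 -0.2456  0.0069]
tr [ 0.60194077 -0.19643521] [ 0.60526421 -0.19270385] [ 6.084e-01 -1.892e-01 -4.000e-04]
br [ 0.63087532 -0.2035343 ] [ 0.63529627 -0.20007222] [ 6.393e-01 -1.969e-01 -2.000e-04]
bl [ 0.61401126 -0.25621398] [ 0.61779254 -0.25475009] [ 6.210e-01 -2.535e-01  4.000e-04]
(600, 170) [ 0.5994 -0.2329  0.0101]
(670, 160) [ 0.608  -0.2112  0.0119]
(600, 215) [ 0.6115 -0.2409  0.0168]
(690, 195) [ 0.6208 -0.2116  0.0169]
(642, 205) [ 0.6159 -0.2269  0.0162]
```

```bash
python3 -c "
from h import *
print(rel(.5935,-.337,-.0105,2.6))"
```

```text
[-8.50300e+00  4.18400e+00  1.00793e+02  4.00000e-03]
```

Call:
move_arm(
  moves="-4 2 12 0; -8.5 4 25 0; -8.5 4 40 0; -8.5 4 54 0; -8.5 4 68 0; -8.5 4 80 0; -8.5 4 89 0; -8.5 4 95 0; -8.5 4 98 0; -8.5 4 99.5 0",
)

```text
clock: 26.88
position: [0.5937, -0.3375, -0.0103]
tool_rot: [-3.141, -0.0, 2.604]
force: [-0.8, 0.3, -1.0]
grip_width: 0.0386
```

Call:
move_arm(
  moves="0 0 0 0; 0 0 0.5 0; 0 0 0.5 0; 0 0 0.5 0; 0 0 0.5 0; 0 0 0.5 0; 0 0 0.5 0; 0 0 0.5 0; 0 0 0.5 0; 0 0 0.5 0",
)

```text
clock: 27.72
position: [0.5937, -0.3374, -0.0104]
tool_rot: [-3.142, 0.0, 2.604]
force: [0.3, 0.6, -1.7]
grip_width: 0.0386
```

Call:
move_arm(
  moves="0 0 1 0; 0 0 1 0; 0 0 1 0; 0 0 1 0; 0 0 1 0; 0 0 1 0; 0 0 -5 0; 0 0 -25 0; 0 0 -55 0; 0 0 -90 0",
  grip=0.65,
)

```text
clock: 28.55
position: [0.5928, -0.3369, 0.0797]
tool_rot: [-3.141, -0.002, 2.604]
force: [-0.6, -0.2, 0.6]
grip_width: 0.0553
```

Run:
```python
from h import *
o=bot.observe();print(o["position"],o["grip_width"])
p=bot.grab_frame("wrist"); save(p,"w12.png",(120,40,600,400),1.5); np.savez("w12.npz",**{k:p[k] for k in p})
s=bot.grab_frame("side");c=cloud(s)[s["z_map"]>0];e=bot.grab_frame("scene");c=np.vstack([c,cloud(e)[e["z_map"]>0]])
for z0,z1 in((.015,.05),(.05,.1),(.1,.15),(.15,.2),(.2,.25),(.25,.3),(.3,.4)):
    print(z0,[(round(x,2),np.percentile(q[:,1],1).round(3)) for x in np.arange(.5,.76,.04) if len(q:=c[(c[:,2]>z0)&(c[:,2]<z1)&(abs(c[:,0]-x)<.02)&(c[:,1]>-.17)&(c[:,1]<.1)])>5])
```

```text
[ 0.59279281 -0.33693133  0.07971168] 0.055280722650014956
0.015 [(np.float64(0.5), np.float64(-0.149)), (np.float64(0.54), np.float64(-0.162)), (np.float64(0.58), np.float64(-0.152)), (np.float64(0.62), np.float64(-0.142)), (np.float64(0.66), np.float64(-0.13)), (np.float64(0.7), np.float64(-0.12)), (np.float64(0.74), np.float64(-0.11))]
0.05 [(np.float64(0.5), np.float64(-0.124)), (np.float64(0.54), np.float64(-0.141)), (np.float64(0.58), np.float64(-0.129)), (np.float64(0.62), np.float64(-0.117)), (np.float64(0.66), np.float64(-0.106)), (np.float64(0.7), np.float64(-0.1)), (np.float64(0.74), np.float64(-0.09))]
0.1 [(np.float64(0.5), np.float64(-0.102)), (np.float64(0.54), np.float64(-0.097)), (np.float64(0.58), np.float64(-0.084)), (np.float64(0.62), np.float64(-0.074)), (np.float64(0.66), np.float64(-0.103)), (np.float64(0.7), np.float64(-0.1)), (np.float64(0.74), np.float64(-0.09))]
0.15 [(np.float64(0.58), np.float64(-0.041)), (np.float64(0.62), np.float64(-0.034)), (np.float64(0.66), np.float64(-0.104)), (np.float64(0.7), np.float64(-0.101)), (np.float64(0.74), np.float64(-0.09))]
0.2 [(np.float64(0.5), np.float64(0.008)), (np.float64(0.54), np.float64(-0.125)), (np.float64(0.58), np.float64(-0.13)), (np.float64(0.62), np.float64(-0.122)), (np.float64(0.66), np.float64(-0.111)), (np.float64(0.7), np.float64(-0.1)), (np.float64(0.74), np.float64(-0.089))]
0.25 [(np.float64(0.5), np.float64(-0.04)), (np.float64(0.54), np.float64(-0.128)), (np.float64(0.58), np.float64(-0.131)), (np.float64(0.62), np.float64(-0.122)), (np.float64(0.66), np.float64(-0.111)), (np.float64(0.7), np.float64(-0.101)), (np.float64(0.74), np.float64(-0.09))]
0.3 [(np.float64(0.5), np.float64(-0.031)), (np.float64(0.54), np.float64(-0.137)), (np.float64(0.58), np.float64(-0.139)), (np.float64(0.62), np.float64(-0.127)), (np.float64(0.66), np.float64(-0.116)), (np.float64(0.7), np.float64(-0.106)), (np.float64(0.74), np.float64(-0.096))]
```

View pics/w12.png

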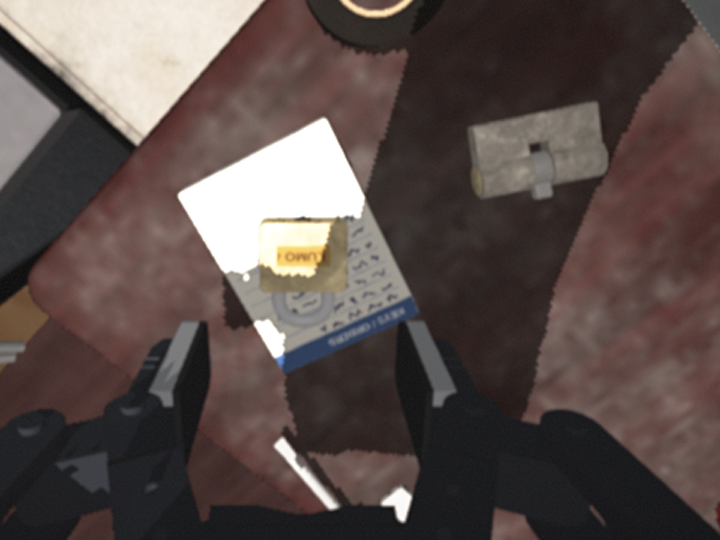

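Run:
```python
from h import *
for n in("w11","w12"):
    p=dict(np.load(n+".npz")); c=cloud(p); m=(p["z_map"]>0)&(c[...,0]>.56)&(c[...,0]<.66)&(c[...,1]>-.28)&(c[...,1]<-.175)&(c[...,2]>.006)&(c[...,2]<.03)
    mm=np.uint8(m); nn,l,s,ce=cv2.connectedComponentsWithStats(mm); i=1+s[1:,4].argmax(); q=c[l==i]
    r=cv2.minAreaRect((q[:,:2]*1000).astype(np.float32)); print(n,len(q),r,q[:,2].max()); print(cv2.boxPoints(r).round(1).tolist())
p=bot.grab_frame("wrist");print([(round(r["conf"],2),atz(p,*r["at"],.005).round(4)) for r in bot.pinpoint(p,"cylinder")[:2]])
print(rel(.59,-.275,.07,1.24))
```

```text
w11 3885 ((611.1503295898438, -225.90365600585938), (56.70238494873047, 37.79207229614258), 70.72039794921875) 0.018630998408824456
[[584.0, -246.39999389648438], [619.5999755859375, -258.8999938964844], [638.2999877929688, -205.39999389648438], [602.7000122070312, -192.89999389648438]]
w12 4303 ((611.2551879882812, -225.41297912597656), (58.0396728515625, 37.62028121948242), 70.54962158203125) 0.01903875975357805
[[583.9000244140625, -246.5], [619.2999877929688, -259.0], [638.7000122070312, -204.3000030517578], [603.2000122070312, -191.8000030517578]]
[(0.88, array([ 0.6061, -0.2248,  0.005 ]))]
[35.036 51.499  9.635  1.364]
```

Call:
move_arm(
  moves="4 5 0 0.12; 8 10 0 0.24; 12 16 0 0.36; 16 22 0 0.48; 20 28 0 0.6; 24 34 2 0.72; 28 40 4 0.84; 32 46 6 0.96; 35 51 8 1.08; 35 51 10 1.2",
  grip=0.75,
)

```text
clock: 29.63
position: [0.5894, -0.274, 0.0682]
tool_rot: [-3.14, -0.001, 1.399]
force: [0.0, 0.8, 0.0]
grip_width: 0.0638
```

Run:
```python
from h import *
o=bot.observe();print(o["position"],o["tool_rot"],o["grip_width"],o["qpos"])
for t in((.596,-.262,.05),(.603,-.244,.02),(.609,-.2255,-.008),(.609,-.2255,-.021)): print(rel(*t,1.232))
```

```text
[ 0.58944394 -0.27396444  0.06820778] [-3.13964991e+00 -7.62270779e-04  1.39897937e+00] 0.06375232274372947 [-0.03294551  0.82677591  0.61381258  1.65564038 -0.5959234   0.85639783
  0.6595592 ]
[12.909  4.414 18.208  0.167]
[31.841  8.233 48.208  0.167]
[51.094 10.982 76.208  0.167]
[51.094 10.982 89.208  0.167]
```

Call:
move_arm(
  moves="3 1 4 0.05; 8 3 10 0.1; 13 4.5 18 0.167; 19 5.5 27 0.167; 25 7 37 0.167; 32 8 47 0.167; 40 9.5 58 0.167; 47 10.5 68 0.167; 51 11 74 0.167; 51 11 76 0.167",
)

```text
clock: 30.47
position: [0.6091, -0.2256, -0.0079]
tool_rot: [-3.14, -0.0, 1.238]
force: [0.3, 0.3, 0.3]
grip_width: 0.0644
```

Run:
```python
from h import *
o=bot.observe();print(o["position"],o["tool_rot"],o["grip_width"],o["force"]);print(rel(.609,-.2255,-.021,1.232))
p=bot.grab_frame("wrist"); save(p,"w13.png",(120,100,520,400),1.5)
```

```text
[ 0.60905177 -0.22563887 -0.00789267] [-3.14006828e+00 -4.65891811e-04  1.23845239e+00] 0.0643524774470585 [0.31945128 0.34295827 0.27813529]
[ 1.1400e-01 -9.4000e-02  1.3107e+01  6.0000e-03]
```

View pics/w13.png

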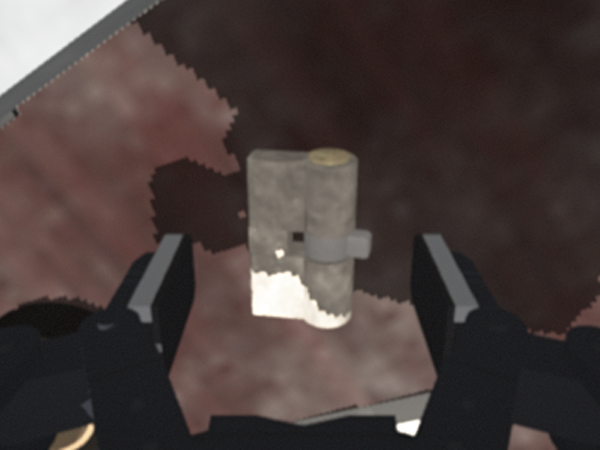

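Call:
move_arm(
  moves="0 0 2 0; 0 0 4 0; 0 0 6 0; 0 0 8 0; 0 0 10 0; 0 0 11 0; 0 0 12 0; 0 0 13 0; 0 0 13 0; 0 0 13 0",
)

```text
clock: 31.35
position: [0.6091, -0.2272, -0.0194]
tool_rot: [3.142, -0.0, 1.237]
force: [0.9, 0.8, 0.7]
grip_width: 0.0641
```

Call:
move_arm(
  moves="0 0 0 0; 0 0 0 0; 0 0 0 0; 0 0 0 0; 0 0 0 0; 0 0 0 0; 0 0 0 0; 0 0 0 0; 0 0 0 0; 0 0 0 0",
  grip=0,
  grip_force=50,
)

```text
clock: 32.18
position: [0.6092, -0.2272, -0.0191]
tool_rot: [3.141, -0.0, 1.237]
force: [-1.7, 0.7, 5.9]
grip_width: 0.0309
```

Run:
```python
from h import *
s=(.6092,-.2272,-.0191,1.237)
for t in((.603,-.244,.02,1.237),(.59,-.275,.07,1.237),(.55,-.28,.15,1.6),(.5,-.28,.26,2.0)):print(rel(*t,s))
```

```text
[-17.904  -0.354 -39.1     0.   ]
[-51.452  -2.479 -89.1     0.   ]
[ -69.282  -38.633 -169.1     -0.363]
[ -85.663  -85.874 -279.1     -0.763]
```

Call:
move_arm(
  moves="-1 0 -4 0; -6 0 -14 0; -18 0 -30 0; -30 -1 -48 0; -42 -2 -68 0; -52 -4 -92 0; -58 -14 -120 -0.12; -64 -26 -148 -0.24; -69 -39 -174 -0.36; -75 -55 -205 -0.48",
)

```text
clock: 33.02
position: [0.531, -0.2813, 0.1876]
tool_rot: [-3.141, 0.001, 1.721]
force: [1.3, -0.8, -1.1]
grip_width: 0.0305
```

Run:
```python
from h import *
o=bot.observe();print(o["position"],o["tool_rot"],o["grip_width"],o["force"])
for t in((.48,-.27,.26,2.6),(.41,-.17,.26,3.1)):print(rel(*t))
```

```text
[ 0.53098095 -0.28134799  0.18761164] [-3.14137053e+00  8.01219741e-04  1.72137130e+00] 0.030454520865246585 [ 1.33249171 -0.75964349 -1.13105716]
[ 18.867 -48.702 -72.388  -0.879]
[ 128.236 -102.909  -72.388   -1.379]
```

Call:
move_arm(
  moves="4 -12 -20 -0.12; 9 -25 -40 -0.24; 14 -37 -60 -0.36; 19 -49 -72 -0.48; 28 -60 -72 -0.6; 42 -70 -72 -0.72; 60 -80 -72 -0.84; 80 -88 -72 -0.96; 102 -96 -72 -1.08; 126 -103 -72 -1.2",
)

```text
clock: 33.85
position: [0.4107, -0.1714, 0.2587]
tool_rot: [-3.141, 0.001, 2.92]
force: [1.4, 0.2, -1.2]
grip_width: 0.0315
```

Run:
```python
from h import *
o=bot.observe();print(o["position"],o["tool_rot"],o["grip_width"],o["qpos"])
for t in((.395,-.03,.26,3.14),(.40,.08,.26,3.14)):print(rel(*t))
```

```text
[ 0.4107339  -0.17135457  0.2586606 ] [-3.14099419e+00  1.29067489e-03  2.91975387e+00] 0.03151754242849572 [-0.09878545  0.17833214  0.4170611   2.00243942 -0.08627203  0.97621171
  1.70965686]
[ 46.45  134.429  -1.339  -0.22 ]
[ 6.57750e+01  2.42833e+02 -1.33900e+00 -2.20000e-01]
```

Call:
move_arm(
  moves="8 24 -1 -0.04; 17 49 -1 -0.08; 26 75 -1 -0.12; 36 104 -1 -0.16; 46 134 -1 -0.22; 53 162 -1 -0.22; 58 190 -1 -0.22; 61 214 -1 -0.22; 64 232 -1 -0.22; 66 243 -1 -0.22",
)

```text
clock: 34.68
position: [0.4024, 0.0817, 0.2596]
tool_rot: [3.142, 0.002, 3.137]
force: [-0.1, 0.3, -0.3]
grip_width: 0.0309
```

Run:
```python
from h import *
o=bot.observe();print(o["position"],o["tool_rot"],o["grip_width"],o["qpos"])
for t in((.53,.19,.25,3.15),(.6515,.231,.12,3.15)):print(rel(*t))
```

```text
[0.40235441 0.08173782 0.25962464] [3.14152260e+00 1.55607016e-03 3.13652747e+00] 0.03090721187579211 [-0.48786733  0.10709534  0.15580411  2.06499999 -0.01957206  0.96938276
  1.24384019]
[-1.27096e+02  1.08907e+02  9.62500e+00 -1.30000e-02]
[-2.48386e+02  1.50522e+02  1.39625e+02 -1.30000e-02]
```

Call:
move_arm(
  moves="-15 18 0 0; -38 40 0 0; -66 62 4 0; -94 84 10 0; -124 106 20 0; -154 120 40 0; -184 132 65 0; -212 142 92 0; -235 148 118 0; -248 150.5 139 0",
)

```text
clock: 35.52
position: [0.6532, 0.229, 0.1184]
tool_rot: [-3.14, 0.001, 3.136]
force: [0.2, 0.0, -0.3]
grip_width: 0.0309
```

Run:
```python
from h import *
o=bot.observe();print(o["position"],o["tool_rot"],o["grip_width"])
print(rel(.652,.231,-.0105,3.15))
p=bot.grab_frame("wrist"); np.savez("w14.npz",**{k:p[k] for k in p})
g=cv2.inRange(cv2.cvtColor(p["frame"],cv2.COLOR_RGB2HSV),(70,60,30),(95,255,255))
cs=max(cv2.findContours(g,0,2)[0],key=cv2.contourArea);print("felt vis",cv2.boundingRect(cs),[np.round(atz(p,*q,.008)[:2],4).tolist() for q in cv2.boxPoints(cv2.minAreaRect(cs))])
```

```text
[0.65316978 0.22902832 0.11836712] [-3.13970555e+00  7.92023462e-04  3.13556338e+00] 0.030941229848720775
[ 1.18200e+00  1.96500e+00  1.28867e+02 -1.40000e-02]
felt vis (268, 136, 110, 93) [[0.6196, 0.1863], [0.6127, 0.2695], [0.6838, 0.2788], [0.692, 0.1887]]
```

Call:
move_arm(
  moves="0 1 18 0; 1 2 36 0; 1 2 54 0; 1 2 72 0; 1 2 88 0; 1 2 101 0; 1 2 112 0; 1 2 120 0; 1 2 125 0; 1 2 127 0",
)

```text
clock: 36.4
position: [0.65, 0.2323, -0.0078]
tool_rot: [-3.141, -0.0, 3.137]
force: [-0.2, 0.6, -1.7]
grip_width: 0.0311
```

Call:
move_arm(
  moves="0 0 1 0; 0 0 1.5 0; 0 0 1.5 0; 0 0 1.5 0; 0 0 1.5 0; 0 0 1.5 0; 0 0 1.5 0; 0 0 1.5 0; 0 0 1.5 0; 0 0 1.5 0",
)

```text
clock: 37.23
position: [0.6499, 0.2326, -0.009]
tool_rot: [-3.142, -0.0, 3.137]
force: [0.4, -0.2, -1.1]
grip_width: 0.0311
```

Call:
move_arm(
  moves="-1 -0.5 1 0; -2 -1 1.5 0; -2 -1 2 0; -2 -1 2 0; -2 -1 2 0; -2 -1 2 0; -2 -1 2 0; -2 -1 2 0; -2 -1 2 0; -2 -1 2 0",
)

```text
clock: 38.07
position: [0.6519, 0.2316, -0.011]
tool_rot: [-3.142, -0.0, 3.137]
force: [-0.1, -0.1, -1.8]
grip_width: 0.0311
```

Call:
move_arm(
  moves="0 0 0 0; 0 0 0 0; 0 0 0 0; 0 0 0 0; 0 0 0 0; 0 0 0 0; 0 0 -10 0; 0 0 -40 0; 0 0 -80 0; 0 0 -120 0",
  grip=0.7,
)

```text
clock: 38.9
position: [0.6514, 0.2313, 0.1107]
tool_rot: [-3.141, -0.001, 3.137]
force: [-0.4, 0.5, 0.4]
grip_width: 0.0595
```

Run:
```python
from h import *
o=bot.observe();print(o["position"],o["tool_rot"],o["grip_width"])
p=bot.grab_frame("wrist"); np.savez("w15.npz",**{k:p[k] for k in p}); save(p,"w15.png")
c=cloud(p); m=(p["z_map"]>0)&(c[...,0]>.605)&(c[...,0]<.7)&(c[...,1]>.185)&(c[...,1]<.28)&(c[...,2]>.0145)&(c[...,2]<.03)
nn,l,s,ce=cv2.connectedComponentsWithStats(np.uint8(m)); i=1+s[1:,4].argmax(); q=c[l==i];print(len(q),cv2.minAreaRect((q[:,:2]*1000).astype(np.float32)),q[:,2].max())
print([(round(r["conf"],2),atz(p,*r["at"],.012).round(4)) for r in bot.pinpoint(p,"cylinder")[:2]])
g=cv2.inRange(cv2.cvtColor(p["frame"],cv2.COLOR_RGB2HSV),(70,60,30),(95,255,255))
cs=max(cv2.findContours(g,0,2)[0],key=cv2.contourArea);r=cv2.minAreaRect(cs);print("felt",atz(p,*r[0],.008))
print(rel(.57,.18,.20,1.656))
```

```text
[0.65135186 0.23127507 0.11065888] [-3.14103434e+00 -1.12342739e-03  3.13670624e+00] 0.05952252183027053
3044 ((649.2789306640625, 233.93980407714844), (38.094303131103516, 56.6058349609375), 89.80034637451172) 0.026756494103267914
[(0.94, array([0.6465, 0.2334, 0.012 ]))]
felt [0.6504856 0.2307157 0.008    ]
[ 84.98  -52.994 -83.195   1.48 ]
```

Run:
```python
from h import *
print(rel(.4478,.2047,.13,1.656))
for n in ["w5","w6","w7","w15"]:
    p=dict(np.load(n+".npz")); hsv=cv2.cvtColor(p["frame"],cv2.COLOR_RGB2HSV); g=p["frame"].max(2)
    m=cv2.inRange(g,0,62)
    for s in((.576,.1777),(.568,.2713)):
        d=Rm(p).T@(np.array([*s,.008])-p["eye"]);K=p["K"];u,v=K[0][0]*d[0]/-d[2]+K[0][2],-K[1][1]*d[1]/-d[2]+K[1][2]
        if not(0<u<640 and 0<v<400): continue
        yy,xx=np.where(m>0); W=np.array([atz(p,a,b,.008)[:2] for a,b in zip(xx,yy) if abs(a-u)<75 and abs(b-v)<75]);
        if len(W)<30: continue
        r=np.hypot(*(W-s).T); W=W[(r<.032)&(r>.021)]
        from scipy.optimize import least_squares
        f=least_squares(lambda q:np.hypot(W[:,0]-q[0],W[:,1]-q[1])-q[2],[*s,.027],loss="soft_l1",f_scale=.001); print(n,s,len(W),f.x.round(4))
```

```text
[207.309 -28.941 -13.195   1.48 ]
w5 (0.576, 0.1777) 1219 [0.5757 0.1768 0.0261]
w5 (0.568, 0.2713) 597 [0.5682 0.271  0.0256]
w6 (0.576, 0.1777) 589 [0.5762 0.1771 0.0253]
w6 (0.568, 0.2713) 261 [0.5682 0.2709 0.0256]
w7 (0.576, 0.1777) 2009 [0.5761 0.1772 0.0255]
w7 (0.568, 0.2713) 1271 [0.5681 0.271  0.0257]
w15 (0.576, 0.1777) 1297 [0.5762 0.1771 0.0254]
w15 (0.568, 0.2713) 668 [0.5682 0.271  0.0256]
```

Call:
move_arm(
  moves="10 -5 -20 0.12; 30 -8 -40 0.24; 55 -12 -50 0.36; 80 -16 -50 0.48; 108 -20 -50 0.6; 135 -24 -50 0.72; 160 -26 -50 0.84; 182 -27 -50 0.96; 198 -27 -50 1.08; 203 -27 -50 1.2",
  grip=1,
)

```text
clock: 39.83
position: [0.4466, 0.2058, 0.1598]
tool_rot: [-3.141, -0.002, 1.932]
force: [0.9, -0.1, 0.7]
grip_width: 0.0855
```

Run:
```python
from h import *
o=bot.observe();print(o["position"],o["tool_rot"],o["grip_width"]);print(rel(.4478,.2047,.12,1.656),rel(.4478,.2047,.0288,1.656))
```

```text
[0.4465678 0.2057501 0.1597905] [-3.14129544e+00 -1.51878431e-03  1.93152584e+00] 0.08547976590997908
[-1.417  0.782 39.791  0.276] [ -1.417   0.782 130.991   0.276]
```

Call:
move_arm(
  moves="0 0 5 0.12; -1 0.5 15 0.24; -1.4 0.8 25 0.276; -1.4 0.8 35 0.276; -1.4 0.8 40 0.276; -1.4 0.8 40 0.276; -1.4 0.8 40 0.276; -1.4 0.8 40 0.276; -1.4 0.8 40 0.276; -1.4 0.8 40 0.276",
)

```text
clock: 40.67
position: [0.4502, 0.2046, 0.1194]
tool_rot: [3.141, -0.0, 1.661]
force: [0.5, 0.3, -0.2]
grip_width: 0.0851
```

Run:
```python
from h import *
from scipy.optimize import least_squares
o=bot.observe();print(o["position"],o["tool_rot"])
p=bot.grab_frame("wrist"); np.savez("w16.npz",**{k:p[k] for k in p}); c=cloud(p)
for n,lo,hi,(x,y),r in(("jarcap",.07,.092,(.448,.205),.03),("jarbody",.015,.055,(.448,.205),.035),("bottle",.015,.065,(.452,.305),.03),("spout",.09,.115,(.452,.305),.02)):
    q=c[(p["z_map"]>0)&(c[...,2]>lo)&(c[...,2]<hi)&(np.hypot(c[...,0]-x,c[...,1]-y)<r)]
    if len(q)<20: print(n,len(q)); continue
    print(n,len(q),q.min(0).round(4),q.max(0).round(4),least_squares(lambda v:np.hypot(q[:,0]-v[0],q[:,1]-v[1])-v[2],[x,y,.02],loss="soft_l1",f_scale=.001).x.round(4))
print(rel(.4478,.2047,.0288,1.656))
```

```text
[0.45023348 0.20461432 0.11938697] [ 3.14111782e+00 -3.81333931e-04  1.66122092e+00]
jarcap 3971 [0.4254 0.1823 0.0725] [0.4682 0.2261 0.0903] [0.4469 0.2064 0.0156]
jarbody 675 [0.4244 0.2112 0.015 ] [0.4692 0.2282 0.055 ] [0.4471 0.2041 0.0238]
bottle 792 [0.4305 0.2847 0.0196] [0.4711 0.3252 0.065 ] [0.4508 0.305  0.0191]
spout 425 [0.4439 0.298  0.09  ] [0.4571 0.3129 0.1149] [0.4511 0.3061 0.0044]
[ 2.8800e-01 -2.3640e+00  9.0541e+01  5.0000e-03]
```

Call:
move_arm(
  moves="0 -2 15 0.005; 0 -2.4 30 0.005; 0 -2.4 45 0.005; 0 -2.4 58 0.005; 0 -2.4 70 0.005; 0 -2.4 79 0.005; 0 -2.4 86 0.005; 0 -2.4 90 0.005; 0 -2.4 90 0.005; 0 -2.4 90 0.005",
)

```text
clock: 41.55
position: [0.4478, 0.2043, 0.0293]
tool_rot: [3.141, -0.0, 1.656]
force: [-0.0, 0.2, -0.2]
grip_width: 0.0857
```

Call:
move_arm(
  moves="0 0 0 0; 0 0 0 0; 0 0 0 0; 0 0 0 0; 0 0 0 0; 0 0 0 0; 0 0 0 0; 0 0 0 0; 0 0 0 0; 0 0 0 0",
  grip=0,
  grip_force=25,
)

```text
clock: 42.38
position: [0.4478, 0.2045, 0.0295]
tool_rot: [3.141, -0.0, 1.656]
force: [-2.2, 0.1, 9.8]
grip_width: 0.0456
```

Run:
```python
from h import *
o=bot.observe();print(o["position"],o["tool_rot"],o["grip_width"]); z=o["position"][2]
print(rel(.576,.178,z+.005,1.656))
```

```text
[0.44776963 0.20447485 0.02953386] [ 3.14120473e+00 -4.80311659e-04  1.65577618e+00] 0.0456464853161541
[-37.263 125.521  -5.     -0.   ]
```

Call:
move_arm(
  moves="0 0 -10 0; 0 0 -25 0; 0 0 -42 0; -4 14 -52 0; -10 34 -52 0; -16 55 -52 0; -22 76 -52 0; -29 97 -52 0; -34 114 -52 0; -37.3 125.5 -52 0",
)

```text
clock: 43.22
position: [0.5775, 0.177, 0.0818]
tool_rot: [3.141, 0.0, 1.655]
force: [-1.0, -0.0, -1.2]
grip_width: 0.0456
```

Run:
```python
from h import *
o=bot.observe();print(o["position"],o["tool_rot"],o["grip_width"])
print(rel(.576,.178,.0350,1.656))
```

```text
[0.57748557 0.17697946 0.08178393] [3.14069833e+00 4.94403547e-04 1.65493252e+00] 0.0456475248869159
[ 1.1420e+00 -1.3950e+00  4.6784e+01 -1.0000e-03]
```

Call:
move_arm(
  moves="0 0 8 0; 0 0 17 0; 0 0 26 0; 0 0 33 0; 0 0 38 0; 0 0 41 0; 0 0 43.5 0; 0 0 45.5 0; 0 0 46.5 0; 0 0 46.5 0",
)

```text
clock: 44.05
position: [0.5759, 0.1778, 0.0348]
tool_rot: [3.142, -0.0, 1.656]
force: [-1.8, -0.1, 0.1]
grip_width: 0.0455
```

Call:
move_arm(
  moves="0 0 0.5 0; 0 0 0.5 0; 0 0 0.5 0; 0 0 0.5 0; 0 0 0.5 0; 0 0 0.5 0; 0 0 0.5 0; 0 0 0.5 0; 0 0 0.5 0; 0 0 0.5 0",
)

```text
clock: 44.88
position: [0.576, 0.1778, 0.0346]
tool_rot: [3.141, -0.0, 1.656]
force: [-4.1, -0.8, 8.4]
grip_width: 0.0453
```

Call:
move_arm(
  moves="0 0 0 0; 0 0 0 0; 0 0 0 0; 0 0 0 0; 0 0 0 0; 0 0 0 0; 0 0 -15 0; 0 0 -45 0; 0 0 -80 0; 0 0 -120 0",
  grip=1,
)

```text
clock: 45.72
position: [0.5751, 0.1773, 0.1545]
tool_rot: [-3.139, 0.001, 1.655]
force: [0.6, 0.6, 0.6]
grip_width: 0.0854
```

```bash
cat > fit.py <<'E'
from h import *
from scipy.optimize import least_squares
def fits(p,L):
    c=cloud(p)
    for n,lo,hi,(x,y),r in L:
        q=c[(p["z_map"]>0)&(c[...,2]>lo)&(c[...,2]<hi)&(np.hypot(c[...,0]-x,c[...,1]-y)<r)]
        if len(q)<20: print(n,len(q)); continue
        print(n,len(q),((q.min(0)+q.max(0))/2).round(4),q[:,2].max().round(4),least_squares(lambda v:np.hypot(q[:,0]-v[0],q[:,1]-v[1])-v[2],[x,y,.02],loss="soft_l1",f_scale=.001).x.round(4))
E
python3 - <<'E'
from fit import *
o=bot.observe();print(o["position"],o["tool_rot"]); p=bot.grab_frame("wrist")
fits(p,(("jarcap",.08,.1,(.576,.178),.03),("jarbody",.02,.06,(.576,.178),.035)))
print(rel(.4522,.3052,.155,1.656))
E
```

```text
[0.57505077 0.177326   0.15445898] [-3.13949165e+00  1.03726355e-03  1.65539633e+00]
jarcap 3067 [0.5751 0.1779 0.0876] 0.0952 [0.5751 0.1792 0.0155]
jarbody 485 [0.5741 0.1918 0.04  ] 0.06 [0.5754 0.1772 0.0238]
[ 1.37478e+02 -1.15224e+02  7.56000e+00 -1.00000e-03]
```

Call:
move_arm(
  moves="14 -12 -2 0; 30 -25 -2 0; 48 -40 -2 0; 66 -55 -2 0; 84 -70 -2 0; 102 -85 -2 0; 118 -98 -2 0; 130 -108 0 0; 137 -115 0 0; 137.5 -115 0 0",
)

```text
clock: 46.6
position: [0.4482, 0.3064, 0.154]
tool_rot: [-3.141, -0.0, 1.658]
force: [0.1, -0.3, -0.2]
grip_width: 0.0856
```

Run:
```python
from h import *
o=bot.observe();print(o["position"],o["tool_rot"]);print(rel(.4522,.3052,.0493,1.656))
```

```text
[0.44823124 0.30635311 0.15395117] [-3.14088939e+00 -2.90034528e-04  1.65805502e+00]
[-1.49500e+00  3.85300e+00  1.04651e+02  2.00000e-03]
```

Call:
move_arm(
  moves="0 0 0 0; 0 1 0 0; 0 1 5 0; 0 1 10 0; 0 1 15 0; 0 1 20 0; 0 1 20 0; 0 1 20 0; 0 1 20 0; 0 1 20 0",
)

```text
clock: 47.43
position: [0.4507, 0.3052, 0.1342]
tool_rot: [3.141, -0.0, 1.656]
force: [-0.0, -0.1, 0.8]
grip_width: 0.0853
```

Run:
```python
from h import *
o=bot.observe();print(o["position"],o["tool_rot"]);print(rel(.4522,.3052,.0493,1.656))
```

```text
[0.4507183  0.30516526 0.13421997] [ 3.14137721e+00 -1.36457691e-04  1.65574249e+00]
[-0.091  1.479 84.92  -0.   ]
```

Call:
move_arm(
  moves="0 1 12 0; 0 1.3 26 0; 0 1.3 40 0; 0 1.3 53 0; 0 1.3 65 0; 0 1.3 74 0; 0 1.3 80 0; 0 1.3 84.5 0; 0 1.3 84.5 0; 0 1.3 84.5 0",
)

```text
clock: 48.27
position: [0.4521, 0.3053, 0.0497]
tool_rot: [3.141, -0.0, 1.656]
force: [0.6, 0.9, 0.1]
grip_width: 0.0852
```

Call:
move_arm(
  moves="0 0 0 0; 0 0 0 0; 0 0 0 0; 0 0 0 0; 0 0 0 0; 0 0 0 0; 0 0 0 0; 0 0 0 0; 0 0 0 0; 0 0 0 0",
  grip=0,
  grip_force=25,
)

```text
clock: 49.1
position: [0.452, 0.3055, 0.05]
tool_rot: [3.141, -0.001, 1.656]
force: [-1.0, 0.3, 7.9]
grip_width: 0.0396
```

Run:
```python
from h import *
o=bot.observe();print(o["position"],o["tool_rot"],o["grip_width"]); z=o["position"][2]
print(rel(.5688,.271,z+.005,1.656))
```

```text
[0.45203022 0.30546455 0.05000593] [ 3.14123690e+00 -5.58980920e-04  1.65578411e+00] 0.039586549143543974
[-44.252 113.423  -5.     -0.   ]
```

Call:
move_arm(
  moves="0 0 -10 0; 0 0 -25 0; 0 0 -42 0; -5 13 -52 0; -12 31 -52 0; -19 50 -52 0; -27 70 -52 0; -35 90 -52 0; -41 105 -52 0; -44.3 113.4 -52 0",
)

```text
clock: 49.93
position: [0.5704, 0.2695, 0.1022]
tool_rot: [3.141, 0.001, 1.654]
force: [-0.2, -0.1, -0.9]
grip_width: 0.039
```

Call:
move_arm(
  moves="0 0 8 0; 0 0 17 0; 0 0 26 0; 0 0 33 0; 0 0 38 0; 0 0 41 0; 0 0 43.5 0; 0 0 45.5 0; 0 0 46.5 0; 0 0 46.5 0",
)

```text
clock: 50.77
position: [0.5687, 0.2708, 0.0553]
tool_rot: [3.141, -0.0, 1.656]
force: [-0.6, 0.3, -0.3]
grip_width: 0.0387
```

Call:
move_arm(
  moves="0 0 0.5 0; 0 0 0.5 0; 0 0 0.5 0; 0 0 0.5 0; 0 0 0.5 0; 0 0 0.5 0; 0 0 0.5 0; 0 0 0.5 0; 0 0 0.5 0; 0 0 0.5 0",
)

```text
clock: 51.6
position: [0.5688, 0.2708, 0.0551]
tool_rot: [3.141, -0.0, 1.656]
force: [-2.3, 0.3, 5.3]
grip_width: 0.0392
```

Contact felt at the expected height, so I'll release and lift.

Call:
move_arm(
  moves="0 0 0 0; 0 0 0 0; 0 0 0 0; 0 0 0 0; 0 0 0 0; 0 0 0 0; 0 0 -15 0; 0 0 -45 0; 0 0 -80 0; 0 0 -120 0",
  grip=1,
)

```text
clock: 52.43
position: [0.5679, 0.2702, 0.1749]
tool_rot: [-3.14, 0.001, 1.656]
force: [0.6, -0.2, 0.9]
grip_width: 0.0853
```

Call:
move_arm(
  moves="0 -10 -30 0; 0 -25 -60 0; 0 -40 -90 0; 0 -50 -120 0; 0 -50 -140 0; 0 -50 -150 0; 0 -50 -150 0; 0 -50 -150 0; 0 -50 -150 0; 0 -50 -150 0",
)

```text
clock: 53.27
position: [0.5185, 0.2663, 0.3232]
tool_rot: [-3.14, 0.001, 1.656]
force: [0.2, -0.3, -0.3]
grip_width: 0.0854
```

Run:
```python
from fit import *
p=bot.grab_frame("wrist")
fits(p,(("jarcap",.08,.1,(.576,.178),.03),("jarbody",.02,.06,(.576,.178),.035),("bottle",.02,.07,(.568,.271),.028),("spout",.095,.125,(.568,.271),.02)))
save(p,"w17.png"); s=bot.grab_frame("side"); save(s,"s17.png"); e=bot.grab_frame("scene")
for q,n in((s,"side"),(e,"scene")):
  for l,z in(("tape_roll",.01),("padlock",.018),("notepad",.0115),("fob_3",.005)): print(n,l,[(round(r["conf"],2),atz(q,*r["at"],z).round(3)) for r in bot.pinpoint(q,l)[:2]])
a=cv2.imread("pics/w17.png");b=cv2.imread("pics/s17.png")[150:350,200:460]
b=cv2.resize(b,(640,492))[:200+292]; cv2.imwrite("pics/f17.png",cv2.resize(np.vstack([a,b]),(480,600) if 0 else (574,600)))
```

```text
jarcap 987 [0.5754 0.1777 0.0878] 0.0956 [0.5746 0.1795 0.0159]
jarbody 320 [0.5737 0.1862 0.04  ] 0.0599 [0.5755 0.177  0.0237]
bottle 346 [0.5675 0.2705 0.045 ] 0.0699 [0.5674 0.2708 0.0195]
spout 89 [0.5679 0.2706 0.1077] 0.1204 [0.5688 0.2692 0.0048]
side tape_roll [(0.88, array([ 0.504, -0.259,  0.01 ]))]
side padlock [(0.73, array([ 0.601, -0.344,  0.018]))]
side notepad [(0.77, array([ 0.586, -0.358,  0.011])), (0.57, array([0.575, 0.275, 0.011]))]
side fob_3 [(0.41, array([0.541, 0.383, 0.005]))]
scene tape_roll [(0.6, array([ 0.489, -0.259,  0.01 ]))]
scene padlock [(0.61, array([ 0.588, -0.341,  0.018]))]
scene notepad [(0.96, array([ 0.6  , -0.343,  0.012])), (0.41, array([ 0.48 , -0.253,  0.011]))]
scene fob_3 [(0.58, array([0.556, 0.432, 0.005]))]
```

View pics/f17.png

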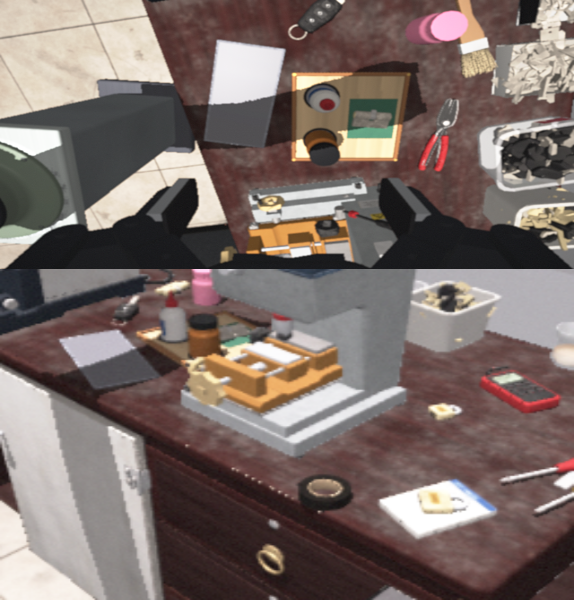

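The bottle (322,98) and jar (321,148) stand upright on their spots. The cylinder (372,120) lies on the felt and the padlock on the notepad. The tape roll and fob look unmoved.

```bash
python3 -c "
from workcell import bot
print(bot.observe()['clock'],bot.job_done())"
```

```text
the job is handed in; nothing more can be done
53.8167 None
```

I did the job in the order asked and handed it in at 53.8 s, with the gripper open and clear of everything.

- **Order:** I stood the bottle and then the jar on the mat, laid the padlock on the notepad and the cylinder on the felt, then put the jar and the bottle back.
- **Bottle and jar:** both stand upright, each within about 1 mm of the measured centre of its own spot.
- **Cylinder:** it lies about 3 mm from the middle of the felt.
- **Padlock:** it lies within a few mm of the notepad's middle in the close wrist view. In the last check the networks on the fixed cameras put it up to about 2 cm from the notepad's centre, but they also disagreed with each other by that much, so I trusted the close view.
- **Tape roll and fob:** they look unmoved in the last pictures. The networks' readings for the tape roll match the first ones within about 1 cm. Those for the fob differ by up to about 2 cm on the side camera, where they were unsure of it.
- **One failed grasp:** the first try at the padlock closed above it without touching it. The finger tips measured about 2–3 cm behind the stated tool point, so I went lower and the second grasp held.

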